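# Make up the coffee tray and the tea tray

### The job

Make up the two drinks trays: in the long tray with three compartments put the sugar pot (the one with the knobbed lid) next to the tray's grip, the milk jug in the middle and the cocoa shaker at the far end; in the short tray with two compartments put the square tea tin next to the grip and the honey jar in the other. Stand each one upright on the floor of its compartment, set down rather than dropped, and leave nothing knocked over. Leave the pepper mill and the drinking glass where they are.

Things in the scene. Friction and masses are not known exactly. Their poses are not given: they have to be found in the camera images.
- sugar_pot: Sugar pot: round white ceramic pot whose closed lid carries a small round knob. 52 mm diameter (straight sides from 6 to 42 mm up), 65 mm high with the knob, about 180 g. Origin at the centre of its underside; z is up.
- milk_jug: Milk jug: small open steel cup with straight sides and a tiny pouring lip at the rim, no handle. 50 mm diameter, 58 mm high, wall 3 mm, about 150 g. Origin at the centre of its underside; z is up.
- cocoa_shaker: Cocoa shaker: slim steel cylinder with a domed, perforated top. 40 mm diameter, 78 mm high, about 140 g. Origin at the centre of its underside; z is up.
- tea_tin: Tea tin: square plain metal tin, 46 x 46 mm, with a flat lid 47 x 47 mm and 14 mm deep; 70 mm high, about 160 g. Its x and y are square to its sides. Origin at the centre of its underside; z is up.
- honey_jar: Honey jar: squat round amber glass jar, 50 mm diameter, with a flat round metal screw lid 47 mm across; 54 mm high (the glass 42 mm), about 220 g. Origin at the centre of its underside; z is up.
- coffee_tray: Coffee tray: long shallow wooden tray, 230 mm, three compartments in a row. Fixed, 80 mm wide; floor 6 mm thick; rim and dividers 5 mm wide, top 12 mm above the counter; compartments 70 x 70 mm inside. A grip loop 45 mm long, 10 mm high at the -x end. Origin: centre of the underside (grip not counted); x along the row, away from the grip, z up. Centres at x = -75 (grip end), 0 and +75 mm.
- tea_tray: Tea tray: short shallow wooden tray, 155 mm, two compartments in a row. Fixed, 80 mm wide; floor 6 mm thick; rim and dividers 5 mm wide, top 12 mm above the counter; compartments 70 x 70 mm inside. A grip loop 45 mm long, 10 mm high at the -x end. Origin: centre of the underside (grip not counted); x along the row, away from the grip, z up. Centres at x = -37.5 (grip end) and +37.5 mm.
- pepper_mill: Pepper mill, not part of the job: turned dark wood, 48 mm across the foot, 115 mm high. Origin at the centre of its underside; z is up.
- tumbler: Drinking glass, not part of the job: open clear tumbler, 58 mm across the rim, 90 mm high. A flat cork coaster and a flat tile (6 mm high, fixed) lie among the things, which stand about 11 cm apart. Origin at the centre of its underside; z is up.
Things that resemble listed ones, but are neither listed nor needed, are in the scene too. Leave any orange, red or turquoise look-alike of the tumbler alone.

How it is judged:
At the end, for the whole second after the job is handed in: Each of the five stands in its own compartment as asked, within 15 mm of its centre along and across the tray, underside 2 to 10 mm above the counter, within 0.1 rad of upright, released, at rest. Mill and glass upright and within 30 mm of their start (x of sugar_pot in the frame of coffee_tray between -0.09 and -0.06 m and y of sugar_pot in the frame of coffee_tray between -0.015 and 0.015 m and z of sugar_pot in the frame of coffee_tray between 0.002 and 0.01 m and angle between each of sugar_pot, milk_jug, cocoa_shaker, tea_tin, honey_jar, pepper_mill, tumbler's own z axis and vertical below 0.1 rad and linear speed of each of sugar_pot, milk_jug, cocoa_shaker, tea_tin, honey_jar below 0.02 m/s and contact force between the fingers and sugar_pot below 0.05 N and x of milk_jug in the frame of coffee_tray between -0.015 and 0.015 m and y of milk_jug in the frame of coffee_tray between -0.015 and 0.015 m and z of milk_jug in the frame of coffee_tray between 0.002 and 0.01 m and contact force between the fingers and milk_jug below 0.05 N and x of cocoa_shaker in the frame of coffee_tray between 0.06 and 0.09 m and y of cocoa_shaker in the frame of coffee_tray between -0.015 and 0.015 m and z of cocoa_shaker in the frame of coffee_tray between 0.002 and 0.01 m and contact force between the fingers and cocoa_shaker below 0.05 N and x of tea_tin in the frame of tea_tray between -0.0525 and -0.0225 m and y of tea_tin in the frame of tea_tray between -0.015 and 0.015 m and z of tea_tin in the frame of tea_tray between 0.002 and 0.01 m and contact force between the fingers and tea_tin below 0.05 N and x of honey_jar in the frame of tea_tray between 0.0225 and 0.0525 m and y of honey_jar in the frame of tea_tray between -0.015 and 0.015 m and z of honey_jar in the frame of tea_tray between 0.002 and 0.01 m and contact force between the fingers and honey_jar below 0.05 N and distance of each of pepper_mill, tumbler from where it was at the start of the episode below 0.03 m); the robot touches nothing.
It fails at once if a thing is knocked over (tilted over 0.8 rad) (angle between any of sugar_pot, milk_jug, cocoa_shaker, tea_tin, honey_jar, pepper_mill, tumbler's own z axis and vertical above 0.8 rad).
It fails at once if the pepper mill or the glass is moved by more than 30 mm (distance of any of pepper_mill, tumbler from where it was at the start of the episode above 0.03 m).
It fails at once if a thing is dropped or thrown (over 0.7 m/s, a fall of 25 mm, while not in the fingers) ((contact force between the fingers and sugar_pot below 0.05 N and linear speed of sugar_pot above 0.7 m/s) or (contact force between the fingers and milk_jug below 0.05 N and linear speed of milk_jug above 0.7 m/s) or (contact force between the fingers and cocoa_shaker below 0.05 N and linear speed of cocoa_shaker above 0.7 m/s) or (contact force between the fingers and tea_tin below 0.05 N and linear speed of tea_tin above 0.7 m/s) or (contact force between the fingers and honey_jar below 0.05 N and linear speed of honey_jar above 0.7 m/s)).
It also fails if it takes over 109 s, if anything falls off the work surface, if the arm or the gripper's body presses on something with over 40 N, if the wrist force passes 120 N, or if a joint passes its speed limit or range.

### The arm

A 6-joint arm with a two-finger parallel gripper is mounted at the origin on the work surface. World frame = base frame: x ahead of the robot, y to its left, z up, the work surface at z = 0. Lengths are in m, angles in rad, forces in N, time in s.
With the tool pointing down it reaches from about 0.375 to 0.9 m from the base axis. Payload 3.1 kg.
Tool frame: the origin (TCP) lies on the centre line of the jaws, within the pads' length; the fingertips stand 11 mm ahead of it and the grasp point (between the pads) lies 8 mm behind it; x points along the fingers, y is the direction in which the jaws open and shut, and the axes are right-handed (so a half turn about x gives the same grasp; the last joint's range is limited). The gripper opens to 87 mm and grips with 3 to 60 N. Pads are 19 mm wide; open, the fingers measure 117 mm over their backs; the gripper's body (75 mm by 190 mm) begins 51 mm behind the grasp point.
Start: joints at [1.036, 0.527, 1.433, -0, 1.181, -0.178], TCP at [0.218, 0.586, 0.234] pointing down, gripper open.
Joint ranges: [-3.08, 3.08], [-0.75, 2.2], [0.22, 2.44], [-1.43, 4.57], [0, 2.65], [-2.85, 2.85]. Speed limits (rad/s): [2.79, 2.79, 3.14, 3.14, 3.14, 3.14].

### API

Orientations are given as a unit quaternion [x, y, z, w].
In Python, from rig import robot, camera, camera_info gives the robot as it stands.
- The arm moves only by the shell command python3 -m inch 'ROWS' [FORCE]. ROWS is JSON, a list that holds one entry, the list of rows, each a list of 5 numbers: the shift along the tool's x, y, z in cm, then the turn about the tool's x in rad, then the opening, from 0 (shut) to 1 (fully open). A call has 1 to 8 rows; each row shifts and turns the pose as measured when the row begins, along the tool's axes as they then stand; what a row does not reach is not made up. A row lasts 1/12 s, in which the tool goes at most 41.7 mm and 7.16 degrees, less where a joint would pass 70% of its speed; a pose out of reach is approached as far as the arm can. A call with a gripper value outside its range is refused whole. The fingers move at their own pace and stop on an object; FORCE is the grip in N (left out, the last holds). Time passes only in rows, so rows that do not move let the fingers close. It gives the time, the measured TCP pose, the force and the opening at its end, in the units of the state.
- robot.get_obs(): the state, without advancing time (a new reading comes with each control period).
- camera(name): name is "side" or "top" or "wrist"; returns the picture (480x640x3 uint8, red, green, blue); there is no depth.
- camera_info(name): a dict with "camera_matrix" (3x3 intrinsics, pixels), "dist" ([k1, k2, p1, p2, k3] as OpenCV has them; the pictures are not rectified), "rvec" (rotation vector, rad) and "tvec" (3), from world to camera coordinates, as OpenCV has them. Camera axes: x right, y down, z forward; pixel columns grow to the right and rows downward; lengths in m; the calibration is good to about 2 mm. A picture is of the moment at which its call begins: read the wrist's pose just before it. camera_info takes no time and is no camera call; for the wrist camera it gives the pose at the moment of the call.
- robot.hand_in(): hands the job in, once; it reports no verdict.
The state is a dict: "time": time; "q": joint angles; "joint_velocities": joint speeds; "joint_torque": joint torques, N m; "position": TCP position; "tool_rot": TCP orientation; "ft_force": force on the tool from outside, world axes, zero at the start; "moment": the same for the moment, N m; "grip_width": finger opening in m.
Only numpy, scipy, OpenCV 4.12 (cv2) and the standard library are available. Lean on these libraries where they do the work, as an engineer would, in place of code of your own. Each camera call takes 0.05 s, during which the arm holds its last target. There are 200 camera calls.

## Working session

There is one attempt and no reset: what is moved stays moved. The work goes in short steps, Python scripts to look and compute and a shell command to move; the robot and the scene stay as the last step left them, time stands still between calls to the robot, and variables do not carry over. Pictures are saved under pics/ and viewed, about 12 in all and at most 16, crops included, and the job is handed in when it is done.

```bash
mkdir -p pics
python3 - <<'E'
from rig import robot,camera,camera_info
import cv2
o=robot.get_obs();print(o['time'],o['position'],o['tool_rot'],o['grip_width'])
for n in ['top','side','wrist']:
    i=camera_info(n);print(n,i)
    cv2.imwrite(f'pics/{n}0.png',camera(n)[:,:,::-1])
E
```

```text
0.0 [0.2179209  0.58501486 0.2325973 ] [ 0.12478177  0.69614327 -0.12619845  0.69562059] 0.08692844731892455
top {'camera_matrix': array([[571.25599031,   0.        , 322.09840659],
       [  0.        , 571.25599031, 230.06883933],
       [  0.        ,   0.        ,   1.        ]]), 'dist': array([-0.17057623,  0.        ,  0.        ,  0.        ,  0.        ]), 'rvec': array([ 2.1902085 , -2.16997378,  0.10195558]), 'tvec': array([-0.01726994,  0.5709388 ,  0.91103028])}
side {'camera_matrix': array([[446.32391567,   0.        , 319.99720323],
       [  0.        , 446.32391567, 242.08478696],
       [  0.        ,   0.        ,   1.        ]]), 'dist': array([-0.05590689,  0.        ,  0.        ,  0.        ,  0.        ]), 'rvec': array([ 2.08211963, -0.94690311,  0.43108803]), 'tvec': array([-0.37195092,  0.31970958,  0.45527882])}
wrist {'camera_matrix': array([[364.92678754,   0.        , 322.73827183],
       [  0.        , 364.92678754, 240.45013467],
       [  0.        ,   0.        ,   1.        ]]), 'dist': array([0.01477411, 0.        , 0.        , 0.        , 0.        ]), 'rvec': array([-2.39647215, -1.66516134, -0.21695071]), 'tvec': array([-0.62409844, -0.03138603,  0.38892696])}
```

View pics/top0.png

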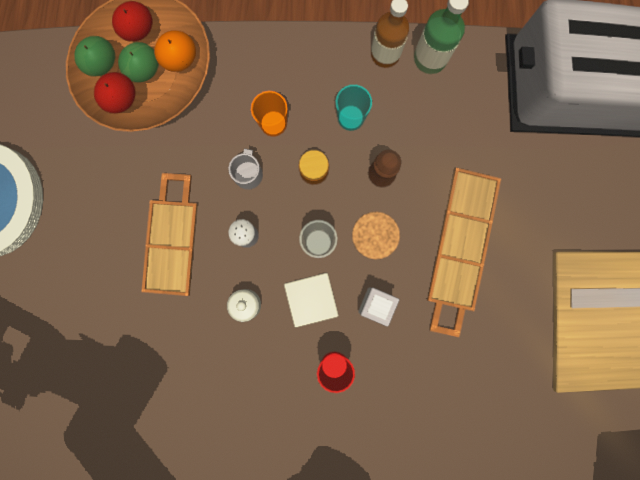

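View pics/side0.png

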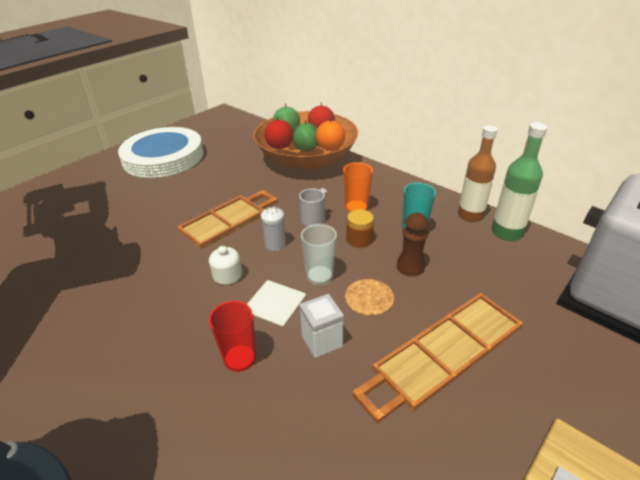

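The top view shows the sugar pot at (243,305), shaker (241,233), jug (245,170), honey jar (314,165), tea tin (380,307), mill (387,163) and glass (318,238). The coffee tray's grip is at (447,320) and the tea tray's at (175,188). Nothing else matches these descriptions: the look-alikes are the coloured tumblers and the flat pale tile. I'll confirm with one enlarged crop.

```bash
cat > h.py <<'E'
import numpy as np,cv2
from rig import robot,camera,camera_info
def cast(px,z,name='top',info=None):
    i=info or camera_info(name);R=cv2.Rodrigues(i['rvec'])[0];c=-R.T@i['tvec']
    u=cv2.undistortPoints(np.float64(px).reshape(-1,1,2),i['camera_matrix'],i['dist']).reshape(-1,2)
    d=np.c_[u,np.ones(len(u))]@R
    return (c+d*((z-c[2])/d[:,2])[:,None])[:,:2]
def proj(P,name='top',info=None):
    i=info or camera_info(name)
    return cv2.projectPoints(np.float64(P).reshape(-1,1,3),i['rvec'],i['tvec'],i['camera_matrix'],i['dist'])[0].reshape(-1,2)
E
python3 - <<'E'
from h import *
im=cv2.imread('pics/top0.png')
cv2.imwrite('pics/crop1.png',cv2.resize(im[140:340,140:500],None,fx=2.2,fy=2.2,interpolation=2))
hsv=cv2.cvtColor(im,cv2.COLOR_BGR2HSV)
# tray floors: light wood
m=cv2.inRange(hsv,(12,70,120),(28,200,255))
n,l,s,c=cv2.connectedComponentsWithStats(m)
for k in range(1,n):
    if 600<s[k,4]<4000:
        cs=cv2.findContours(np.uint8(l==k),0,1)[0]
        w=cast(max(cs,key=len),0.006);r=cv2.minAreaRect(np.float32(w*1000))
        print('floor',c[k].round(),s[k,4],np.round(r[0],1),np.round(r[1],1),round(r[2],1))
for n_,p,z in [('pot',(241,306),.065),('jug',(245,168),.058),('shaker',(241,232),.078),('tin',(381,306),.07),('honey',(314,165),.054),('mill',(387,163),.115),('glass',(318,238),.09)]:
    print(n_,cast(p,z).round(4))
print('cam',[-cv2.Rodrigues(camera_info(k)['rvec'])[0].T@camera_info(k)['tvec'] for k in ('top','wrist')])
E
```

```text
floor [ 55. 408.] 850 [256.5 457.6] [90.5 63.6] 67.7
pot [[0.4476 0.1136]]
jug [[0.6668 0.1126]]
shaker [[0.5622 0.1139]]
tin [[ 0.4499 -0.104 ]]
honey [[0.6733 0.0022]]
mill [[ 0.6654 -0.1081]]
glass [[ 0.5532 -0.0054]]
cam [array([ 0.48983963, -0.00618341,  0.95721703]), array([0.15227456, 0.60996044, 0.38296922])]
```

View pics/crop1.png

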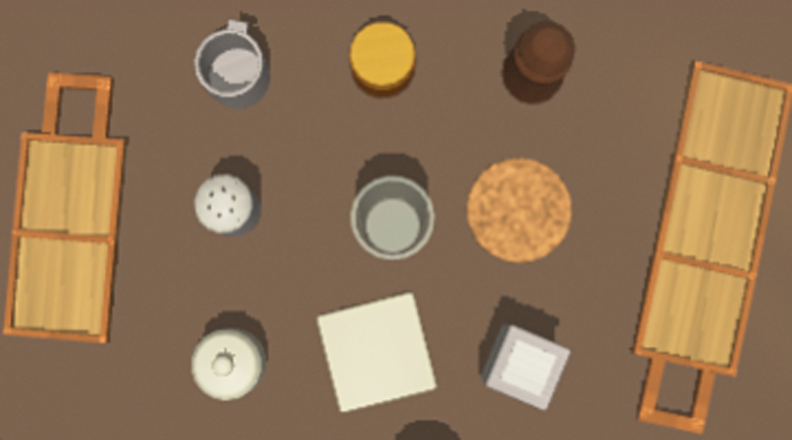

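```bash
cat >> h.py <<'E'
from scipy.spatial.transform import Rotation as Ro
def crop(p): return np.float64(p)/2.2+140-0.27
def state():
    o=robot.get_obs();R=Ro.from_quat(o['tool_rot']).as_matrix();return o,R
def yaw(R): return np.arctan2(R[1,1],R[0,1])
def go(x,y,zg,yw=None):
    """zg: height of grasp point; prints turn, then shift (cm) in tool axes AFTER that turn"""
    o,R=state();t=0
    if yw is not None:
        # turn about tool x (down): +turn lowers yaw
        t=-(yw-yaw(R)); t=(t+np.pi/2)%np.pi-np.pi/2
        R=R@Ro.from_rotvec([t,0,0]).as_matrix()
    d=R.T@(np.array([x,y,zg-.008])-o['position'])*100
    print('t=%.2f turn %.3f shift %s | pos %s yaw %.3f q6 %.2f w %.4f F %s tilt %.3f'%(o['time'],t,d.round(2),np.round(o['position'],4),yaw(state()[1]),o['q'][5],o['grip_width'],np.round(o['ft_force'],1),np.arccos(min(1,-state()[1][2,0]))))
E
python3 - <<'E'
from h import *
for n,cs,ax in [('coffee',[(697,62),(791,86),(735,374),(637,353)],0),('tea',[(24,132),(124,139),(106,342),(4,333)],0)]:
    w=cast(crop(cs),.012);c=w.mean(0)
    e=[np.linalg.norm(w[i]-w[(i+1)%4])*1000 for i in range(4)]
    top=(w[0]+w[1])/2;bot=(w[2]+w[3])/2
    x=(top-bot) if n=='coffee' else (bot-top); L=np.linalg.norm(x);x/=L
    sd=w[1]-w[0]+w[2]-w[3]; a2=np.arctan2(sd[1],sd[0])
    print(n,c.round(4),np.round(e),'x yaw %.3f, from short sides %.3f'%(np.arctan2(x[1],x[0]),a2))
    for k in ((-.075,0,.075) if n=='coffee' else (-.0375,.0375)): print('  ',k,(c+k*x).round(4))
w=cast(crop([(514,326),(570,350),(548,409),(492,385)]),.07)
d=w[1]-w[0];d2=w[3]-w[0]
print('tin',w.mean(0).round(4),[np.linalg.norm(w[i]-w[(i+1)%4]).round(4) for i in range(4)],np.arctan2(*d[::-1]),np.arctan2(*d2[::-1]))
for n,p,z in [('pot',(222,364),.065),('jug',(229,62),.058),('jugL',(196,65),.058),('jugR',(262,62),.058),('shaker',(223,203),.07),('honey',(382,55),.054),('mill',(545,52),.11),('glass',(392,217),.09)]:
    print(n,cast(crop(p),z).round(4))
# side cross-check: tops by eye from the side picture
for n,p,z in [('pot',(224,250),.065),('jug',(313,193),.058),('shaker',(272,212),.075),('tin',(321,311),.07),('honey',(360,219),.054)]:
    print(n,'side',cast([p],z,'side').round(4))
for n,p in [('orange',(270,103)),('turq',(354,100)),('red',(337,376))]: print(n,cast(p,.09).round(3))
go(.45,-.104,.15,0)
E
```

```text
coffee [ 0.5604 -0.2529] [ 77. 227.  77. 229.] x yaw -0.213, from short sides -1.790
   -0.075 [ 0.4871 -0.237 ]
   0 [ 0.5604 -0.2529]
   0.075 [ 0.6337 -0.2687]
tea [0.5413 0.2445] [ 79. 155.  80. 155.] x yaw 3.075, from short sides -1.636
   -0.0375 [0.5787 0.242 ]
   0.0375 [0.5039 0.247 ]
tin [ 0.4487 -0.1042] [np.float64(0.0431), np.float64(0.0443), np.float64(0.043), np.float64(0.0443)] -1.9688811536211694 2.7886178697440682
pot [[0.4489 0.1142]]
jug [[0.6669 0.1145]]
jugL [[0.6646 0.1387]]
jugR [[0.6671 0.0904]]
shaker [[0.5629 0.1148]]
honey [[0.6738 0.0032]]
mill [[ 0.6659 -0.1094]]
glass [[ 0.5527 -0.0053]]
pot side [[0.4454 0.1052]]
jug side [[0.6733 0.1164]]
shaker side [[0.5613 0.1122]]
tin side [[ 0.4457 -0.1055]]
honey side [[ 0.6686 -0.0023]]
orange [[0.765 0.072]]
turq [[ 0.771 -0.06 ]]
red [[ 0.345 -0.036]]
t=0.15 turn 1.214 shift [ 9.16 23.21 68.9 ] | pos [0.218  0.5852 0.2328] yaw 1.214 q6 -0.18 w 0.0870 F [0.  0.8 0.1] tilt 0.002
```

Tray sizes, lid sizes and the side view all agree with the given dimensions, allowing for my rough by-eye side pixels. I'll take the shaker first at yaw 0.785. That clears the glass at pick-up and the toaster at the far compartment.

```bash
python3 -m inch '[[[0,0,0,0.108,1],[0,0,0,0.108,1],[0,0,0,0.108,1],[0,0,0,0.108,1]]]' 20; python3 -c "
from h import *;go(.563,.1148,.21,.785)"
```

```text
time: 0.48
position: [0.2173, 0.584, 0.2309]
tool_rot: [0.275, 0.651, -0.28, 0.65]
ft_force: [0.1, 0.3, 0.4]
grip_width: 0.0867
t=0.48 turn -0.021 shift [ 3.03 -8.7  57.62] | pos [0.2173 0.584  0.2309] yaw 0.764 q6 0.27 w 0.0867 F [0.1 0.3 0.4] tilt 0.006
```

```bash
python3 -m inch '[[[0,-0.55,3.6,0,1],[0,-0.55,3.6,0,1],[0,-0.55,3.6,0,1],[0,-0.55,3.6,0,1],[0,-0.55,3.6,0,1],[0,-0.55,3.6,0,1],[0,-0.55,3.6,0,1],[0,-0.55,3.6,0,1]]]'; python3 -m inch '[[[0,-0.55,3.6,0,1],[0,-0.55,3.6,0,1],[0,-0.55,3.6,0,1],[0,-0.55,3.6,0,1],[0,-0.55,3.6,0,1],[0,-0.55,3.6,0,1],[0,-0.55,3.6,0,1],[0,0,0,0,1]]]'; python3 -c "
from h import *;go(.563,.1148,.15,.785)"
```

```text
time: 1.15
position: [0.385, 0.3424, 0.2283]
tool_rot: [0.273, 0.653, -0.276, 0.65]
ft_force: [0.4, 0.2, 0.2]
grip_width: 0.0871
time: 1.82
position: [0.5427, 0.1179, 0.2272]
tool_rot: [0.274, 0.651, -0.278, 0.651]
ft_force: [0.1, -0.1, -0.3]
grip_width: 0.0873
t=1.82 turn -0.017 shift [8.51 1.26 1.64] | pos [0.5427 0.1179 0.2272] yaw 0.768 q6 -0.75 w 0.0873 F [ 0.1 -0.1 -0.3] tilt 0.006
```

```bash
python3 -m inch '[[[2,0.4,0.5,0,1],[2,0.4,0.5,0,1],[2,0.4,0.5,0,1],[1.5,0,0,0,1],[0,0,0,0,1]]]'
python3 - <<'E'
from h import *
go(.563,.1148,.04,.785)
i=camera_info('wrist');im=camera('wrist')[:,:,::-1].copy()
for P in [(.563,.1148,.078),(.449,.1142,.065),(.667,.1145,.058),(.674,.003,.054)]:
    p=proj(P,info=i)[0]; print(P,p.round(1)); 
    if abs(p).max()<2000: cv2.drawMarker(im,tuple(int(v) for v in p),(0,255,0),1,14,1)
cv2.imwrite('pics/w1.png',im)
E
```

```text
time: 2.23
position: [0.5648, 0.1116, 0.15]
tool_rot: [0.278, 0.649, -0.28, 0.651]
ft_force: [-0.1, 0.2, 0.5]
grip_width: 0.087
t=2.23 turn -0.025 shift [11.8   0.13 -0.4 ] | pos [0.5648 0.1116 0.15  ] yaw 0.760 q6 -0.75 w 0.0870 F [-0.1  0.2  0.5] tilt 0.004
(0.563, 0.1148, 0.078) [324.  251.1]
(0.449, 0.1142, 0.065) [188.4 122.6]
(0.667, 0.1145, 0.058) [425.8 336.7]
(0.674, 0.003, 0.054) [328.  429.1]
```

View pics/w1.png

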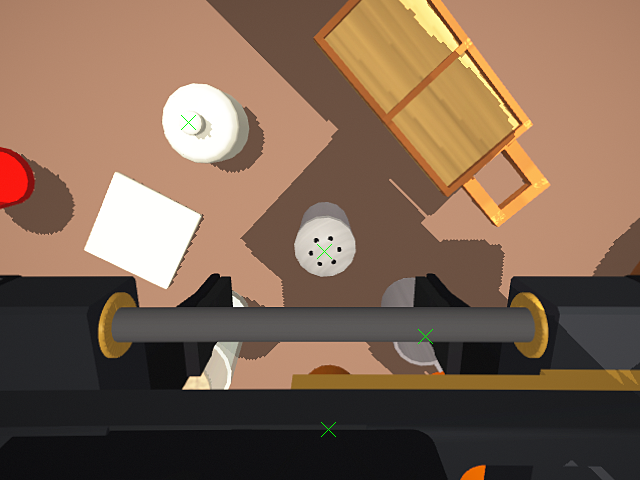

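```bash
python3 -m inch '[[[2.5,0,-0.2,-0.02,1],[2.5,0.1,-0.2,0,1],[2.5,0,0,0,1],[2.0,0,0,0,1],[1.3,0,0,0,1],[0.8,0,0,0,1],[0,0,0,0,1]]]'
python3 - <<'E'
from h import *
go(.563,.1148,.04,.785)
# pot knob etc seen in w1: use the camera pose then (arm shifted by known amount)
i=camera_info('wrist');R=cv2.Rodrigues(i['rvec'])[0];c=-R.T@i['tvec']
o=robot.get_obs(); c2=c+np.array([.5648,.1116,.15])-o['position']; i['tvec']=-R@c2
print('knob',cast([(200,122)],.063,info=i),'shaker',cast([(325,248)],.075,info=i))
print('tea near-grip corners',cast([(448,195),(531,124),(317,38)],.012,info=i))
E
```

```text
time: 2.87
position: [0.5699, 0.1179, 0.0393]
tool_rot: [0.272, 0.647, -0.27, 0.659]
ft_force: [-0.2, 0.2, 0.1]
grip_width: 0.0873
t=2.87 turn -0.001 shift [ 0.72 -0.71 -0.28] | pos [0.5699 0.1179 0.0393] yaw 0.784 q6 -0.77 w 0.0873 F [-0.2  0.2  0.1] tilt 0.018
knob [[0.45509213 0.11670586]] shaker [[0.56372389 0.11605778]]
tea near-grip corners [[0.61620118 0.20268579]
 [0.61898987 0.28066693]
 [0.46476557 0.20837672]]
```

```bash
python3 -m inch '[[[0.3,-0.35,-0.15,0,1],[0.4,-0.35,-0.15,0,1],[0,0,0,0,1]]]'; python3 -c "
from h import *;go(.563,.1148,.04,.785)"
```

```text
time: 3.12
position: [0.5641, 0.1155, 0.0345]
tool_rot: [0.273, 0.645, -0.269, 0.661]
ft_force: [0.2, -0.1, 1.1]
grip_width: 0.0871
t=3.12 turn 0.000 shift [ 0.25 -0.13 -0.04] | pos [0.5641 0.1155 0.0345] yaw 0.785 q6 -0.77 w 0.0871 F [ 0.2 -0.1  1.1] tilt 0.023
```

```bash
python3 -m inch '[[[0,0,0,0,0],[0,0,0,0,0],[0,0,0,0,0],[0,0,0,0,0],[0,0,0,0,0],[0,0,0,0,0],[0,0,0,0,0],[0,0,0,0,0]]]' 20; python3 -c "
from h import *;go(.634,-.2687,.21,.785);q=robot.get_obs()['q'];print(q,q[1]+q[2]+q[4]-np.pi)"
```

```text
time: 3.78
position: [0.566, 0.1153, 0.0379]
tool_rot: [0.273, 0.643, -0.268, 0.663]
ft_force: [-1.3, 0.4, 0.7]
grip_width: 0.0416
t=3.78 turn 0.000 shift [-16.07 -22.04  32.34] | pos [0.566  0.1153 0.0379] yaw 0.785 q6 -0.77 w 0.0416 F [-1.3  0.4  0.7] tilt 0.029
[ 0.00955477  0.74322103  1.70960928 -0.00634423  0.66050145 -0.77037046] -0.02826090190279107
```

```bash
python3 -m inch '[[[-2,0,0,0,0],[-3.5,0,0,0,0],[-3.5,0,0,0,0],[-3.5,0,0,0,0],[-3.5,0,0,0,0]]]'; python3 -c "
from h import *;go(.634,-.2687,.21,.785);q=robot.get_obs()['q'];print(q,q[1]+q[2]+q[4]-np.pi)"
```

```text
time: 4.2
position: [0.5543, 0.1153, 0.1924]
tool_rot: [0.27, 0.652, -0.272, 0.654]
ft_force: [0.1, -0.7, -1.2]
grip_width: 0.0394
t=4.20 turn -0.001 shift [ -0.8  -21.51  32.8 ] | pos [0.5543 0.1153 0.1924] yaw 0.784 q6 -0.77 w 0.0394 F [ 0.1 -0.7 -1.2] tilt 0.004
[ 0.00992024  0.50052547  1.62460866 -0.00461649  1.01556857 -0.77179734] -0.0008899499120245125
```

```bash
python3 -m inch '[[[-0.1,-2,3,0,0],[-0.1,-2,3,0,0],[-0.1,-2,3,0,0],[-0.1,-2,3,0,0],[-0.1,-2,3,0,0],[-0.1,-2,3,0,0],[-0.1,-2,3,0,0],[-0.1,-2,3,0,0]]]';python3 -m inch '[[[0,-1.8,2.9,0,0],[0,-1.8,2.9,0,0],[0,-1.8,2.9,0,0],[0,0,0,0,0]]]'; python3 -c "
from h import *;go(.6337,-.2687,.047,.785);q=robot.get_obs()['q'];print(q[1]+q[2]+q[4]-np.pi)"
```

```text
time: 4.87
position: [0.6145, -0.1681, 0.2109]
tool_rot: [0.268, 0.651, -0.264, 0.66]
ft_force: [-0.1, 0.1, -1.5]
grip_width: 0.04
time: 5.2
position: [0.639, -0.2806, 0.2089]
tool_rot: [0.269, 0.65, -0.267, 0.659]
ft_force: [1.6, -1.2, -1.6]
grip_width: 0.0396
t=5.20 turn 0.008 shift [16.98  0.34 -1.41] | pos [ 0.639  -0.2806  0.2089] yaw 0.793 q6 -1.37 w 0.0396 F [ 1.6 -1.2 -1.6] tilt 0.014
-0.01267979569376898
```

```bash
python3 -m inch '[[[2.5,0.1,-0.6,0,0],[2.8,0.1,-0.5,0,0],[2.8,0.1,-0.4,0,0],[2.5,0,-0.3,0,0],[2,0,-0.2,0,0],[1,0,0,0,0],[0,0,0,0,0]]]'; python3 -c "
from h import *;go(.6337,-.2687,.052,.785)"
```

```text
time: 5.78
position: [0.6274, -0.269, 0.0651]
tool_rot: [0.272, 0.649, -0.27, 0.658]
ft_force: [-0.4, 0.6, -1.1]
grip_width: 0.0397
t=5.78 turn 0.000 shift [2.12 0.45 0.4 ] | pos [ 0.6274 -0.269   0.0651] yaw 0.785 q6 -1.36 w 0.0397 F [-0.4  0.6 -1.1] tilt 0.013
```

```bash
python3 -m inch '[[[0.7,0.25,0.2,0,0],[0.5,0.2,0.2,0,0],[0.4,0,0,0,0],[0.2,0,0,0,0]]]'; python3 -c "
from h import *;go(.6337,-.2687,.052,.785)"
```

```text
time: 6.12
position: [0.6363, -0.2694, 0.0483]
tool_rot: [0.271, 0.647, -0.27, 0.659]
ft_force: [-1.2, 0.1, -1.3]
grip_width: 0.0396
t=6.12 turn 0.000 shift [ 0.42 -0.14 -0.24] | pos [ 0.6363 -0.2694  0.0483] yaw 0.785 q6 -1.35 w 0.0396 F [-1.2  0.1 -1.3] tilt 0.018
```

```bash
for k in 1 2; do :; done; python3 -m inch '[[[0.2,0,-0.1,0,0],[0.2,0,0,0,0]]]'; python3 -m inch '[[[0.2,0,0,0,0],[0.1,0,0,0,0]]]'
```

```text
time: 6.28
position: [0.6371, -0.2694, 0.0456]
tool_rot: [0.271, 0.646, -0.27, 0.661]
ft_force: [0.3, 0.3, -1.6]
grip_width: 0.0398
time: 6.45
position: [0.6379, -0.2699, 0.0446]
tool_rot: [0.271, 0.645, -0.27, 0.662]
ft_force: [-0.4, 0.8, 5.0]
grip_width: 0.0399
```

```bash
python3 -m inch '[[[0,0,0,0,1],[0,0,0,0,1],[0,0,0,0,1],[0,0,0,0,1],[-1,0,0,0,1],[-2,0,0,0,1],[-3.5,0,0,0,1],[-3.5,0,0,0,1]]]'; python3 -m inch '[[[-3.5,0,0,0,1],[-3.5,0,0,0,1],[-1,0,0,0,1]]]'
python3 - <<'E'
from h import *
go(.667,.1145,.18,1.5)
cv2.imwrite('pics/w2.png',camera('wrist')[:,:,::-1])
E
```

```text
time: 7.12
position: [0.6314, -0.2668, 0.1407]
tool_rot: [0.272, 0.65, -0.27, 0.656]
ft_force: [0.5, -0.3, 0.1]
grip_width: 0.0833
time: 7.37
position: [0.6321, -0.2676, 0.2311]
tool_rot: [0.271, 0.647, -0.27, 0.659]
ft_force: [0.8, -0.6, 1.7]
grip_width: 0.0867
t=7.37 turn -0.715 shift [ 5.79 38.38  0.68] | pos [ 0.6321 -0.2676  0.2311] yaw 0.785 q6 -1.35 w 0.0867 F [ 0.8 -0.6  1.7] tilt 0.017
```

View pics/w2.png

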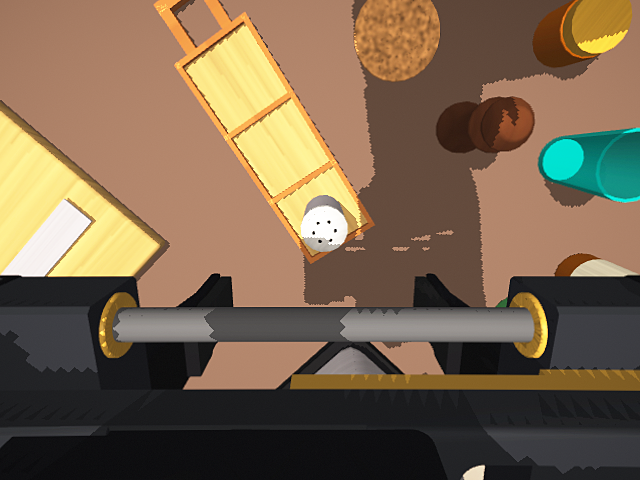

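The shaker stands upright in the far compartment, dome at (325,230). The tray corners are at (176,65), (246,13), (374,222) and (311,262). I'll check the offset.

```bash
python3 - <<'E'
from h import *
w=cast([(176,65),(246,13),(374,222),(311,262)],.012,'wrist')
a=(w[0]+w[1])/2;b=(w[2]+w[3])/2;x=(b-a)/np.linalg.norm(b-a);c=(a+b)/2
print('tray',c,np.linalg.norm(b-a),np.arctan2(x[1],x[0]))
s=cast([(325,229)],.08,'wrist')[0]-c; print('shaker',s@x,s@np.array([-x[1],x[0]]))
go(.667,.1145,.2,1.5)
E
python3 -m inch '[[[0,0,0,-0.12,1],[0,0,0,-0.12,1],[0,0,0,-0.12,1],[0,0,0,-0.12,1],[0,0,0,-0.12,1],[0,0,0,-0.11,1]]]';python3 -c "
from h import *;go(.667,.1145,.2,1.5)"
```

```text
tray [ 0.56213481 -0.25176798] 0.22601700624825344 -0.21782774220897536
shaker 0.07621807154695034 0.0009533935520503668
t=7.42 turn -0.715 shift [ 3.8  38.39  0.68] | pos [ 0.6324 -0.2678  0.2315] yaw 0.785 q6 -1.35 w 0.0867 F [ 0.3 -0.6  2. ] tilt 0.018
time: 7.92
position: [0.6297, -0.2661, 0.2285]
tool_rot: [0.016, 0.702, -0.017, 0.712]
ft_force: [-0.5, -0.5, -0.4]
grip_width: 0.0872
t=7.92 turn 0.024 shift [ 3.59 38.23  0.98] | pos [ 0.6297 -0.2661  0.2285] yaw 1.524 q6 -2.09 w 0.0872 F [-0.5 -0.5 -0.4] tilt 0.013
```

```bash
python3 -m inch '[[[0,3.5,0.1,0,1],[0,3.5,0.1,0,1],[0,3.5,0.1,0,1],[0,3.5,0.1,0,1],[0,3.5,0.1,0,1],[0,3.5,0.1,0,1],[0.3,3.5,0.1,0,1],[0.5,3.5,0.1,0,1]]]'; python3 -m inch '[[[0.5,3.5,0.1,0,1],[0.5,3.5,0.1,0,1],[1,3,0,0,1],[0,0,0,0,1]]]';python3 -c "
from h import *;go(.667,.1145,.15,1.5)"
```

```text
time: 8.58
position: [0.6452, 0.0153, 0.2065]
tool_rot: [0.02, 0.708, -0.021, 0.705]
ft_force: [0.4, -0.3, 0.5]
grip_width: 0.087
time: 8.92
position: [0.6477, 0.1272, 0.1786]
tool_rot: [0.019, 0.712, -0.017, 0.702]
ft_force: [-0.2, -0.1, -0.1]
grip_width: 0.0872
t=8.92 turn 0.019 shift [ 3.63 -1.14  2.07] | pos [0.6477 0.1272 0.1786] yaw 1.519 q6 -1.50 w 0.0872 F [-0.2 -0.1 -0.1] tilt 0.015
```

```bash
python3 -m inch '[[[1.2,-0.4,0.7,0,1],[1.2,-0.4,0.7,0,1],[1.2,-0.3,0.6,0,1],[0,0,0,0,1]]]'
python3 - <<'E'
from h import *
go(.667,.1145,.035,1.5)
i=camera_info('wrist');im=camera('wrist')[:,:,::-1].copy()
for P in [(.667,.1145,.058),(.449,.1142,.065),(.667+.025,.1145,.058),(.667-.025,.1145,.058)]:
    p=proj(P,info=i)[0]; print(P,p.round(1)); cv2.drawMarker(im,tuple(int(v) for v in p),(0,255,0),1,10,1)
cv2.imwrite('pics/w3.png',im)
E
```

```text
time: 9.25
position: [0.6637, 0.1172, 0.1354]
tool_rot: [0.017, 0.715, -0.016, 0.699]
ft_force: [-0.4, -0.4, -0.9]
grip_width: 0.0868
t=9.25 turn 0.025 shift [10.83 -0.25  0.6 ] | pos [0.6637 0.1172 0.1354] yaw 1.525 q6 -1.52 w 0.0868 F [-0.4 -0.4 -0.9] tilt 0.023
(0.667, 0.1145, 0.058) [318.6 261.8]
(0.449, 0.1142, 0.065) [ 296.2 -161.4]
(0.6920000000000001, 0.1145, 0.058) [320.4 297.4]
(0.642, 0.1145, 0.058) [316.7 224.4]
```

View pics/w3.png

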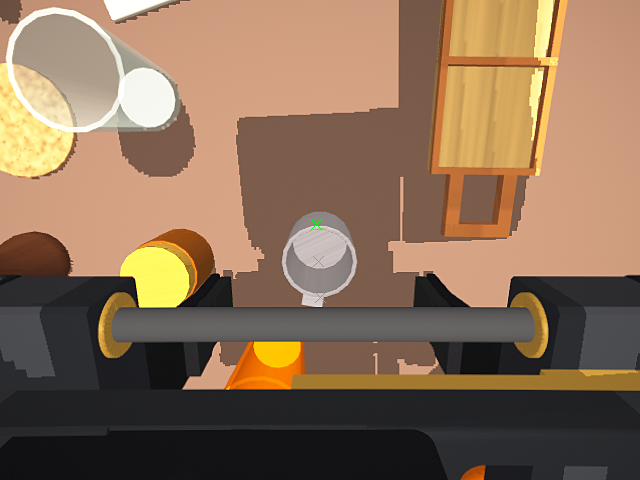

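The jug rim is centred at (319,261), right on the prediction, with its lip at (313,298) clear of the pads. Descending.

```bash
python3 -m inch '[[[2.5,-0.1,0.2,0,1],[2.5,-0.1,0.1,0,1],[2.5,0,0,0,1],[1.7,0,0,0,1],[0.8,0,0,0,1]]]'; python3 -c "
from h import *;go(.667,.1145,.035,1.5)"
```

```text
time: 9.72
position: [0.6696, 0.11, 0.0377]
tool_rot: [0.02, 0.711, -0.018, 0.702]
ft_force: [0.2, -0.3, -0.3]
grip_width: 0.0867
t=9.72 turn 0.017 shift [ 1.07  0.43 -0.28] | pos [0.6696 0.11   0.0377] yaw 1.517 q6 -1.52 w 0.0867 F [ 0.2 -0.3 -0.3] tilt 0.013
```

```bash
python3 -m inch '[[[0.7,0.25,-0.2,0,1],[0.6,0.2,-0.1,0,1],[0.1,0,0,0,0],[0.1,0,0,0,0],[0.1,0,0,0,0],[0.1,0,0,0,0],[0.05,0,0,0,0],[0.05,0,0,0,0]]]' 20; python3 -c "
from h import *;go(.667,.1145,.035,1.5)"
```

```text
time: 10.38
position: [0.6687, 0.1135, 0.0218]
tool_rot: [0.021, 0.709, -0.019, 0.704]
ft_force: [0.9, 0.2, 1.2]
grip_width: 0.055
t=10.38 turn 0.014 shift [-0.52  0.09 -0.18] | pos [0.6687 0.1135 0.0218] yaw 1.514 q6 -1.51 w 0.0550 F [0.9 0.2 1.2] tilt 0.008
```

```bash
python3 -m inch '[[[-0.05,0,0,0,0],[0,0,0,0,0],[0,0,0,0,0]]]' 20;  python3 -m inch '[[[-1,0,0,0,0],[-3,0,0,0,0],[-3.5,0,0,0,0],[-3.5,0,0,0,0],[-3.5,0,0,0,0],[-3,0,0,0,0]]]'; python3 -c "
from h import *;go(.561,-.2525,.2,1.358)"
```

```text
time: 10.63
position: [0.669, 0.1137, 0.023]
tool_rot: [0.021, 0.709, -0.019, 0.705]
ft_force: [-0.3, 0.2, -1.0]
grip_width: 0.05
time: 11.13
position: [0.6635, 0.113, 0.1962]
tool_rot: [0.02, 0.718, -0.02, 0.696]
ft_force: [0.4, 0.1, -1.5]
grip_width: 0.05
t=11.13 turn 0.156 shift [  0.66 -37.89  -2.28] | pos [0.6635 0.113  0.1962] yaw 1.514 q6 -1.51 w 0.0500 F [ 0.4  0.1 -1.5] tilt 0.031
```

```bash
python3 -m inch '[[[0,0,0,0.078,0],[0,0,0,0.078,0],[0,-3.4,-0.2,0,0],[0,-3.4,-0.2,0,0],[0,-3.4,-0.2,0,0],[0,-3.4,-0.2,0,0],[0,-3.4,-0.2,0,0],[0,-3.4,-0.2,0,0]]]'; python3 -m inch '[[[0,-3.4,-0.2,0,0],[0,-3.4,-0.2,0,0],[0,-3.4,-0.2,0,0],[0,-3.4,-0.2,0,0],[0,-2,-0.2,0,0],[0,0,0,0,0]]]'; python3 -c "
from h import *;go(.561,-.2525,.09,1.358)"
```

```text
time: 11.8
position: [0.6135, -0.0813, 0.2155]
tool_rot: [0.074, 0.703, -0.071, 0.703]
ft_force: [1.2, -0.3, -1.5]
grip_width: 0.0499
time: 12.3
position: [0.5659, -0.2456, 0.2196]
tool_rot: [0.075, 0.702, -0.075, 0.704]
ft_force: [-0.5, 0.1, -0.9]
grip_width: 0.0497
t=12.30 turn 0.001 shift [13.76 -0.77 -0.37] | pos [ 0.5659 -0.2456  0.2196] yaw 1.359 q6 -1.95 w 0.0497 F [-0.5  0.1 -0.9] tilt 0.003
```

```bash
python3 -m inch '[[[2.8,-0.2,-0.3,0,0],[2.8,-0.2,-0.3,0,0],[2.8,-0.2,-0.3,0,0],[2.8,-0.1,-0.2,0,0],[2.5,0,-0.2,0,0],[1.5,0,-0.2,0,0],[0.5,0,0,0,0]]]'; python3 -c "
from h import *;go(.561,-.2525,.037,1.358)"
```

```text
time: 12.88
position: [0.5545, -0.2517, 0.0655]
tool_rot: [0.074, 0.697, -0.078, 0.709]
ft_force: [0.5, 0.2, -1.7]
grip_width: 0.05
t=12.88 turn -0.004 shift [3.67 0.07 0.58] | pos [ 0.5545 -0.2517  0.0655] yaw 1.354 q6 -1.97 w 0.0500 F [ 0.5  0.2 -1.7] tilt 0.018
```

```bash
python3 -m inch '[[[1.2,0,0.3,0,0],[1,0,0.3,0,0],[0.6,0,0,0,0],[0.2,0,0,0,0]]]'; python3 -c "
from h import *;go(.561,-.2525,.037,1.358)"
```

```text
time: 13.22
position: [0.5636, -0.2523, 0.0349]
tool_rot: [0.074, 0.696, -0.078, 0.71]
ft_force: [0.2, -0.8, -1.2]
grip_width: 0.0499
t=13.22 turn -0.002 shift [ 0.59 -0.08 -0.26] | pos [ 0.5636 -0.2523  0.0349] yaw 1.356 q6 -1.96 w 0.0499 F [ 0.2 -0.8 -1.2] tilt 0.021
```

```bash
python3 -m inch '[[[0.25,0,-0.1,0,0],[0.2,0,0,0,0]]]'; python3 -m inch '[[[0.15,0,0,0,0],[0.1,0,0,0,0]]]'
```

```text
time: 13.38
position: [0.5639, -0.2524, 0.0308]
tool_rot: [0.073, 0.695, -0.078, 0.711]
ft_force: [0.5, -0.3, -0.9]
grip_width: 0.0497
time: 13.55
position: [0.5645, -0.2528, 0.029]
tool_rot: [0.073, 0.695, -0.078, 0.711]
ft_force: [-0.1, -0.2, -0.4]
grip_width: 0.0495
```

```bash
python3 -m inch '[[[0.15,0,0,0,0],[0.05,0,0,0,0]]]'; python3 -m inch '[[[0,0,0,0,1],[0,0,0,0,1],[0,0,0,0,1],[0,0,0,0,1],[0,0,0,0,1],[-1,0,0,0,1],[-2,0,0,0,1],[-3.5,0,0,0,1]]]'; python3 -m inch '[[[-3.5,0,0,0,1],[-3.5,0,0,0,1],[-3,0,0,0,1],[-2,0,0,0,1]]]'; python3 -c "
from h import *;go(.45,.115,.2,1.5)"
```

```text
time: 13.72
position: [0.5647, -0.2529, 0.0289]
tool_rot: [0.073, 0.694, -0.079, 0.712]
ft_force: [0.0, -0.2, -0.1]
grip_width: 0.0498
time: 14.38
position: [0.5599, -0.2506, 0.0907]
tool_rot: [0.075, 0.698, -0.077, 0.708]
ft_force: [-0.0, -0.4, 0.3]
grip_width: 0.0856
time: 14.72
position: [0.5575, -0.2496, 0.2193]
tool_rot: [0.075, 0.698, -0.077, 0.708]
ft_force: [1.4, -0.0, 0.1]
grip_width: 0.0869
t=14.72 turn -0.145 shift [  2.39  35.62 -13.34] | pos [ 0.5575 -0.2496  0.2193] yaw 1.355 q6 -1.96 w 0.0869 F [ 1.4 -0.   0.1] tilt 0.015
```

```bash
python3 -m inch '[[[0,3.1,-1.7,0,1],[0,3.1,-1.7,0,1],[0,3.1,-1.7,0,1],[0,3.1,-1.7,0,1],[0,3.1,-1.7,0,1],[0,3.1,-1.7,0,1],[0.3,3.1,-1.7,0,1],[0.5,3.1,-1.7,0,1]]]'; python3 -m inch '[[[0.7,3.1,-1.7,0,1],[1,3.1,-1.7,0,1],[1,2.5,-1.4,0,1],[0,0,0,0,1]]]'; python3 -c "
from h import *;go(.451,.115,.15,1.358)"
```

```text
time: 15.38
position: [0.4844, 0.0201, 0.2203]
tool_rot: [0.074, 0.684, -0.087, 0.72]
ft_force: [1.1, 0.1, -0.2]
grip_width: 0.0869
time: 15.72
position: [0.4535, 0.1238, 0.1915]
tool_rot: [0.073, 0.684, -0.085, 0.721]
ft_force: [-0.9, 0.5, -0.2]
grip_width: 0.0871
t=15.72 turn -0.012 shift [ 4.95 -0.86 -0.33] | pos [0.4535 0.1238 0.1915] yaw 1.346 q6 -1.28 w 0.0871 F [-0.9  0.5 -0.2] tilt 0.056
```

```bash
sed -i 's/^    print(.t=/    q=o["q"];print("pitch %.3f roll %.3f"%(q[1]+q[2]+q[4]-np.pi,q[3]),end=" ");&/; s/;    print/;print/' h.py; python3 -m inch '[[[1.2,-0.3,-0.1,0,1],[1.2,-0.2,-0.1,0,1],[1.2,-0.2,0,0,1],[0,0,0,0,1]]]'
python3 - <<'E'
from h import *
go(.451,.115,.15,1.358)
i=camera_info('wrist');im=camera('wrist')[:,:,::-1].copy()
for P in [(.451,.115,.065)]:
    p=proj(P,info=i)[0]; print(P,p.round(1)); cv2.drawMarker(im,tuple(int(v) for v in p),(0,0,255),1,10,1)
cv2.imwrite('pics/w4.png',im)
E
```

```text
time: 16.05
position: [0.4524, 0.1185, 0.1577]
tool_rot: [0.07, 0.682, -0.082, 0.724]
ft_force: [-1.1, -0.4, -0.5]
grip_width: 0.0872
pitch -0.056 roll -0.037 t=16.05 turn -0.004 shift [ 1.56 -0.36 -0.16] | pos [0.4524 0.1185 0.1577] yaw 1.354 q6 -1.29 w 0.0872 F [-1.1 -0.4 -0.5] tilt 0.061
(0.451, 0.115, 0.065) [318.6 239.2]
```

View pics/w4.png

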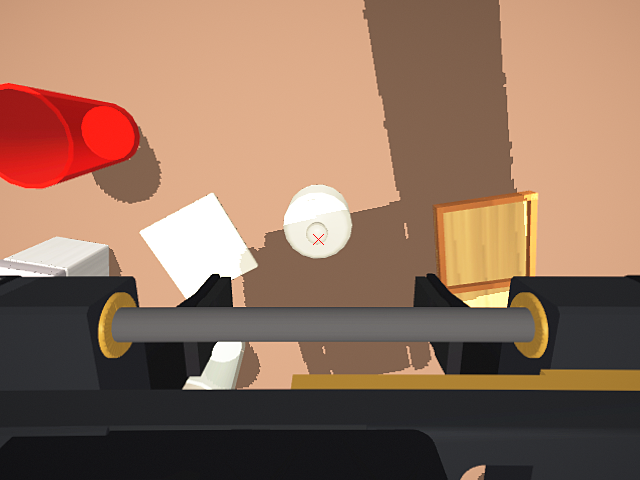

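Knob seen at (317,232), so the pot is about 4 mm nearer than I assumed, at x ≈ 0.448. Descending with that correction.

```bash
python3 -m inch '[[[2.5,-0.1,0,0,1],[2.5,-0.1,0,0,1],[2.5,0,0,0,1],[2,0,0,0,1],[1.2,0,0,0,1],[0.5,0,0,0,1]]]'; python3 -c "
from h import *;go(.448,.1155,.032,1.358)"
```

```text
time: 16.6
position: [0.4708, 0.1117, 0.0514]
tool_rot: [0.073, 0.673, -0.083, 0.732]
ft_force: [-1.1, 0.2, 0.1]
grip_width: 0.087
pitch -0.080 roll -0.058 t=16.60 turn -0.007 shift [ 2.53 -0.1  -2.53] | pos [0.4708 0.1117 0.0514] yaw 1.351 q6 -1.28 w 0.0870 F [-1.1  0.2  0.1] tilt 0.084
```

Tool tilt has crept up to 0.08 rad, apparently from row lag. I'll back off upward fast, since ascents have restored it before, then measure.

```bash
python3 -m inch '[[[-4.1,0,0,0,1],[-4.1,0,0,0,1],[-4.1,0,0,0,1],[-4.1,0,0,0,1]]]'; python3 -c "
from h import *;go(.448,.1155,.032,1.358)"; python3 -m inch '[[[0,0,0,0,1],[0,0,0,0,1],[0,0,0,0,1],[0,0,0,0,1]]]'; python3 -c "
from h import *;go(.448,.1155,.032,1.358)"
```

```text
time: 16.93
position: [0.4539, 0.1135, 0.2042]
tool_rot: [0.072, 0.688, -0.086, 0.717]
ft_force: [0.8, 0.4, -0.2]
grip_width: 0.0867
pitch -0.038 roll -0.032 t=16.93 turn -0.010 shift [17.97  0.35 -1.4 ] | pos [0.4539 0.1135 0.2042] yaw 1.348 q6 -1.31 w 0.0867 F [ 0.8  0.4 -0.2] tilt 0.046
time: 17.27
position: [0.4605, 0.1132, 0.2166]
tool_rot: [0.073, 0.678, -0.085, 0.726]
ft_force: [0.5, -0.6, 0.7]
grip_width: 0.087
pitch -0.065 roll -0.032 t=17.27 turn -0.011 shift [19.12  0.14 -2.59] | pos [0.4605 0.1132 0.2166] yaw 1.347 q6 -1.31 w 0.0870 F [ 0.5 -0.6  0.7] tilt 0.070
```

```bash
P='from h import *;go(.448,.1155,.032,1.358)'; python3 -m inch '[[[0,0,0,0,1],[0,0,0,0,1],[0,0,0,0,1],[0,0,0,0,1],[0,0,0,0,1],[0,0,0,0,1],[0,0,0,0,1],[0,0,0,0,1]]]' >/dev/null; python3 -c "$P"; python3 -m inch '[[[-4.1,0,0,0,1],[0,0,0,0,1]]]'>/dev/null; python3 -c "$P";python3 -m inch '[[[1,0,0,0,1],[1,0,0,0,1],[1,0,0,0,1],[1,0,0,0,1],[0,0,0,0,1],[0,0,0,0,1]]]'>/dev/null; python3 -c "$P"; python3 -m inch '[[[4,0,0,0,1],[0,0,0,0,1],[0,0,0,0,1]]]'>/dev/null; python3 -c "$P"
```

```text
pitch -0.051 roll -0.032 t=17.93 turn -0.012 shift [18.63  0.31 -2.  ] | pos [0.4572 0.1128 0.2111] yaw 1.346 q6 -1.31 w 0.0868 F [-0.1 -1.1  0.2] tilt 0.058
pitch -0.045 roll -0.030 t=18.10 turn -0.012 shift [22.62  0.35 -1.82] | pos [0.4546 0.1137 0.2508] yaw 1.346 q6 -1.31 w 0.0872 F [ 1.3 -0.1  0.6] tilt 0.052
pitch -0.051 roll -0.032 t=18.60 turn -0.011 shift [18.36  0.29 -2.01] | pos [0.4575 0.1128 0.2084] yaw 1.347 q6 -1.31 w 0.0871 F [-0.5 -0.4  0. ] tilt 0.057
pitch -0.049 roll -0.036 t=18.85 turn -0.011 shift [14.09  0.27 -2.07] | pos [0.4607 0.1119 0.1659] yaw 1.347 q6 -1.30 w 0.0871 F [0.5 0.1 1.6] tilt 0.055
```

```bash
P='from h import *;go(.448,.1155,.032,1.358)'; python3 -m inch '[[[3,0.1,-0.8,0,1],[0,0,0,0,1],[3,0.1,-0.8,0,1],[0,0,0,0,1],[3,0.1,-0.5,0,1],[0,0,0,0,1],[2,0,0,0,1],[0,0,0,0,1]]]' >/dev/null; python3 -c "$P"
```

```text
pitch -0.075 roll -0.059 t=19.52 turn -0.010 shift [ 4.37 -0.39 -1.47] | pos [0.4598 0.1173 0.0687] yaw 1.348 q6 -1.27 w 0.0871 F [-0.2  0.5  0.2] tilt 0.080
```

```bash
P='from h import *;go(.448,.1155,.032,1.358)'; python3 -m inch '[[[1.5,-0.1,-0.7,0,1],[0,0,0,0,1],[1,-0.1,-0.5,0,1],[0,0,0,0,1],[0.6,-0.1,-0.3,0,1],[0,0,0,0,1]]]' >/dev/null; python3 -c "$P"
```

```text
pitch -0.110 roll -0.074 t=20.02 turn -0.008 shift [ 2.96 -0.44 -1.58] | pos [0.461  0.1171 0.0552] yaw 1.350 q6 -1.25 w 0.0872 F [-0.7 -0.1 -0.1] tilt 0.114
```

```bash
python3 -c "
from h import *;print(np.round(robot.get_obs()['q'],3), np.round(robot.get_obs()['joint_torque'],1),robot.get_obs()['joint_velocities'].round(3))"
```

```text
[ 0.031  0.636  2.018 -0.074  0.377 -1.252] [ -0.2 -35.8  -5.6  -0.1  -0.5   0. ] [ 0.002 -0.08  -0.048  0.005  0.025 -0.009]
```

```bash
cat >> h.py <<'E'
def st():
    o,R=state();q=o['q'];print('t %.2f pitch %.3f roll %.3f pos %s q %s'%(o['time'],q[1]+q[2]+q[4]-np.pi,q[3],o['position'].round(4),np.round(q,3)))
E
P='from h import *;st()';python3 -c "$P"; python3 -m inch '[[[0,0,0,0,1],[0,0,0,0,1],[0,0,0,0,1],[0,0,0,0,1]]]' >/dev/null; python3 -c "$P"; python3 -m inch '[[[-4,0,0,0,1]]]' >/dev/null; python3 -c "$P"; python3 -m inch '[[[-4,0,0,0,1]]]' >/dev/null; python3 -c "$P"; python3 -m inch '[[[0,0,0,0,1]]]' >/dev/null; python3 -c "$P"; python3 -m inch '[[[0,0,0,0,1]]]' >/dev/null; python3 -c "$P"; python3 -m inch '[[[0,0,-3,0,1]]]' >/dev/null; python3 -c "$P"; python3 -m inch '[[[0,0,0,0,1]]]' >/dev/null; python3 -c "$P"; python3 -m inch '[[[0,0,3,0,1]]]' >/dev/null; python3 -c "$P"; python3 -m inch '[[[0,0,0,0,1]]]' >/dev/null; python3 -c "$P"
```

```text
t 20.02 pitch -0.110 roll -0.074 pos [0.461  0.1171 0.0552] q [ 0.031  0.636  2.018 -0.074  0.377 -1.252]
t 20.35 pitch -0.117 roll -0.074 pos [0.464  0.1172 0.059 ] q [ 0.031  0.628  2.015 -0.074  0.381 -1.252]
t 20.43 pitch -0.099 roll -0.060 pos [0.4555 0.1176 0.0912] q [ 0.032  0.555  2.005 -0.06   0.483 -1.265]
t 20.52 pitch -0.091 roll -0.050 pos [0.4496 0.1184 0.129 ] q [ 0.035  0.472  1.985 -0.05   0.593 -1.274]
t 20.60 pitch -0.097 roll -0.049 pos [0.4515 0.1188 0.1327] q [ 0.035  0.465  1.982 -0.049  0.597 -1.275]
t 20.68 pitch -0.098 roll -0.049 pos [0.4517 0.1189 0.1335] q [ 0.035  0.464  1.982 -0.049  0.598 -1.275]
t 20.77 pitch -0.112 roll -0.057 pos [0.4308 0.1251 0.132 ] q [ 0.053  0.448  2.036 -0.057  0.546 -1.248]
t 20.85 pitch -0.099 roll -0.057 pos [0.4224 0.1254 0.1303] q [ 0.054  0.447  2.047 -0.057  0.549 -1.247]
t 20.93 pitch -0.086 roll -0.049 pos [0.4434 0.1196 0.1316] q [ 0.037  0.463  1.994 -0.049  0.599 -1.274]
t 21.02 pitch -0.095 roll -0.049 pos [0.4491 0.1191 0.1321] q [ 0.036  0.465  1.986 -0.049  0.596 -1.275]
```

```bash
P='from h import *;st()'; python3 -m inch '[[[-1.5,0,0,0,1],[0,0,0,0,1],[-1,0,0,0,1],[0,0,0,0,1],[-0.6,0,0,0,1],[0,0,0,0,1]]]' >/dev/null; python3 -c "$P";  python3 -m inch '[[[-1,0,0,0,1],[-1,0,0,0,1],[-1,0,0,0,1],[-1,0,0,0,1],[-1,0,0,0,1],[-1,0,0,0,1],[-1,0,0,0,1],[-1,0,0,0,1]]]' >/dev/null; python3 -c "$P"; python3 -m inch '[[[0,0,2,0,1],[0,0,2,0,1],[0,0,2,0,1],[0,0,2,0,1],[0,0,0,0,1],[0,0,0,0,1]]]' >/dev/null; python3 -c "$P"; python3 -m inch '[[[0,0,-2,0,1],[0,0,-2,0,1],[0,0,-2,0,1],[0,0,-2,0,1],[0,0,0,0,1],[0,0,0,0,1]]]' >/dev/null; python3 -c "$P"
```

```text
t 21.52 pitch -0.084 roll -0.044 pos [0.4436 0.1192 0.1584] q [ 0.037  0.41   1.968 -0.044  0.68  -1.279]
t 22.18 pitch -0.067 roll -0.036 pos [0.4317 0.1208 0.2342] q [ 0.042  0.268  1.896 -0.036  0.911 -1.286]
t 22.68 pitch -0.064 roll -0.030 pos [0.5093 0.1031 0.2382] q [-1.000e-03  3.580e-01  1.730e+00 -3.000e-02  9.890e-01 -1.335e+00]
t 23.18 pitch -0.051 roll -0.036 pos [0.4208 0.1213 0.2283] q [ 0.044  0.268  1.916 -0.036  0.906 -1.285]
```

```bash
P='from h import *;st()'; for k in 1; do python3 -m inch '[[[0,0,2,0,1],[0,0,2,0,1],[0,0,2,0,1],[0,0,2,0,1],[0,0,0,0,1],[0,0,0,0,1]]]' >/dev/null; python3 -c "$P"; python3 -m inch '[[[0,0,-2,0,1],[0,0,-2,0,1],[0,0,-2,0,1],[0,0,-2,0,1],[0,0,0,0,1],[0,0,0,0,1]]]' >/dev/null; python3 -c "$P"; python3 -m inch '[[[0,0,4,0,1],[0,0,4,0,1],[0,0,0,0,1],[0,0,0,0,1]]]' >/dev/null; python3 -c "$P"; python3 -m inch '[[[0,0,-1,0,1],[0,0,-1,0,1],[0,0,-1,0,1],[0,0,-1,0,1],[0,0,-1,0,1],[0,0,-1,0,1],[0,0,0,0,1],[0,0,0,0,1]]]' >/dev/null; python3 -c "$P"; done
```

```text
t 23.68 pitch -0.051 roll -0.031 pos [0.5009 0.1033 0.2318] q [-0.     0.361  1.747 -0.031  0.983 -1.335]
t 24.18 pitch -0.046 roll -0.036 pos [0.4168 0.1211 0.2254] q [ 0.044  0.27   1.925 -0.036  0.901 -1.286]
t 24.52 pitch -0.039 roll -0.032 pos [0.4925 0.1033 0.2274] q [ 0.     0.361  1.763 -0.032  0.979 -1.336]
t 25.18 pitch -0.033 roll -0.035 pos [0.422  0.1183 0.2238] q [ 0.036  0.283  1.909 -0.035  0.916 -1.298]
```

```bash
P='from h import *;st()'; python3 -m inch '[[[0,0,4,0,1],[0,0,4,0,1],[0,0,0,0,1],[0,0,0,0,1]]]' >/dev/null; python3 -m inch '[[[0,0,-1,0,1],[0,0,-1,0,1],[0,0,-1,0,1],[0,0,-1,0,1],[0,0,-1,0,1],[0,0,-1,0,1],[0,0,0,0,1],[0,0,0,0,1]]]' >/dev/null; python3 -c "$P"; python3 -m inch '[[[0,0,4,0,1],[0,0,4,0,1],[0,0,0,0,1],[0,0,0,0,1]]]' >/dev/null; python3 -m inch '[[[0,0,-1,0,1],[0,0,-1,0,1],[0,0,-1,0,1],[0,0,-1,0,1],[0,0,0,0,1],[0,0,0,0,1]]]' >/dev/null; python3 -c "$P;go(.448,.1155,.032,1.358)"
```

```text
t 26.18 pitch -0.020 roll -0.033 pos [0.4247 0.1165 0.2226] q [ 0.031  0.292  1.898 -0.033  0.931 -1.308]
t 27.02 pitch -0.009 roll -0.032 pos [0.4508 0.11   0.2216] q [ 0.015  0.329  1.839 -0.032  0.965 -1.33 ]
pitch -0.009 roll -0.032 t=27.02 turn 0.005 shift [19.74  0.94 -0.68] | pos [0.4508 0.11   0.2216] yaw 1.363 q6 -1.33 w 0.0867 F [ 0.2  0.8 -0.2] tilt 0.028
```

```bash
P='from h import *;go(.448,.1155,.032,1.358)'; python3 -m inch '[[[4,0.2,-0.3,0,1],[4,0.2,-0.3,0,1],[4,0.2,-0.3,0,1],[3,0.2,-0.3,0,1],[2,0,-0.3,0,1]]]' >/dev/null; python3 -c "$P"
```

```text
pitch -0.038 roll -0.059 t=27.43 turn 0.006 shift [ 3.   -0.24 -0.31] | pos [0.4503 0.118  0.0541] yaw 1.364 q6 -1.28 w 0.0870 F [-0.2 -0.2 -0.4] tilt 0.047
```

Good this time. I'll finish the descent and close.

```bash
P='from h import *;go(.448,.1155,.032,1.358)'; python3 -m inch '[[[2,-0.1,-0.2,0,1],[1.5,-0.1,-0.2,0,1],[0.5,0,0,0,0]]]' 20 >/dev/null; python3 -c "$P";  python3 -m inch '[[[0,0,0,0,0],[0,0,0,0,0],[0,0,0,0,0],[0,0,0,0,0],[0,0,0,0,0],[0,0,0,0,0]]]' >/dev/null; python3 -c "$P"
```

```text
pitch -0.036 roll -0.072 t=27.68 turn 0.006 shift [-1.26 -0.11  0.25] | pos [0.4463 0.1169 0.0113] yaw 1.364 q6 -1.27 w 0.0851 F [-12.3  13.4  97.7] tilt 0.045
pitch -0.043 roll -0.069 t=28.18 turn 0.006 shift [-0.97 -0.3   0.05] | pos [0.4486 0.1183 0.0142] yaw 1.364 q6 -1.27 w 0.0510 F [ 0.5  0.4 -1. ] tilt 0.050
```

The fingertips bottomed out on the counter at 98 N, below the 120 N limit; I'll use gentler final approaches. The grip is also too low for the tray rim, so I'll regrip higher.

```bash
P='from h import *;go(.448,.1155,.034,1.358)'; python3 -m inch '[[[0,0,0,0,1],[0,0,0,0,1],[0,0,0,0,1],[0,0,0,0,1],[-0.5,-0.1,0,0,1],[-0.5,-0.1,0,0,1]]]' 20 >/dev/null; python3 -c "$P"
```

```text
pitch -0.042 roll -0.065 t=28.68 turn 0.006 shift [-0.22 -0.08  0.04] | pos [0.4479 0.1163 0.0238] yaw 1.364 q6 -1.28 w 0.0823 F [ 0.3 -0.6  1. ] tilt 0.049
```

```bash
P='from h import *;go(.487,-.2375,.2,1.358)'; python3 -m inch '[[[0,0,0,0,0],[0,0,0,0,0],[0,0,0,0,0],[0,0,0,0,0],[0,0,0,0,0],[0,0,0,0,0],[0,0,0,0,0],[0,0,0,0,0]]]' 20 >/dev/null; python3 -c "$P"; python3 -m inch '[[[-1,0,0,0,0],[-2,0,0,0,0],[-3,0,0,0,0],[-3.5,0,0,0,0],[-3.5,0,0,0,0],[-3,0,0,0,0],[-2,0,0,0,0]]]' >/dev/null; python3 -c "$P"
```

```text
pitch -0.045 roll -0.064 t=29.35 turn 0.005 shift [-15.65 -33.97  12.03] | pos [0.4486 0.1162 0.0254] yaw 1.363 q6 -1.28 w 0.0509 F [-0.  -0.4  2.7] tilt 0.052
pitch -0.023 roll -0.030 t=29.93 turn 0.005 shift [  2.6  -33.79  12.71] | pos [0.4335 0.1201 0.2086] yaw 1.363 q6 -1.31 w 0.0508 F [ 1.   0.4 -3.8] tilt 0.033
```

```bash
P='from h import *;go(.487,-.2375,.045,1.358)'; python3 -m inch '[[[0,-2.5,1,0,0],[0,-3.1,1.2,0,0],[0,-3.1,1.2,0,0],[0,-3.1,1.2,0,0],[0,-3.1,1.2,0,0],[0,-3.1,1.2,0,0],[0,-3.1,1.2,0,0],[0,-3.1,1.2,0,0]]]' >/dev/null;python3 -m inch '[[[0,-3.1,1.2,0,0],[0,-3.1,1.2,0,0],[0,-1.5,0.5,0,0],[0,0,0,0,0]]]' >/dev/null; python3 -c "$P"
```

```text
pitch -0.035 roll 0.004 t=30.93 turn 0.014 shift [19.05 -0.73 -0.14] | pos [ 0.4842 -0.2271  0.2273] yaw 1.372 q6 -2.02 w 0.0509 F [-0.5 -0.3 -2.1] tilt 0.035
```

```bash
P='from h import *;go(.487,-.2375,.0395,1.358)'; python3 -m inch '[[[2.5,-0.2,-0.2,0.014,0],[3,-0.2,-0.2,0,0],[3,-0.2,-0.2,0,0],[3,-0.1,-0.2,0,0],[2,0,-0.2,0,0],[1,0,0,0,0],[0,0,0,0,0]]]' >/dev/null; python3 -c "$P"
```

```text
pitch -0.033 roll 0.010 t=31.52 turn -0.002 shift [ 4.94 -0.33  1.16] | pos [ 0.4749 -0.231   0.0804] yaw 1.356 q6 -2.03 w 0.0512 F [-0.6  0.5 -2.6] tilt 0.034
```

```bash
P='from h import *;go(.487,-.2375,.0395,1.358)'; python3 -m inch '[[[1.2,-0.1,0.4,0,0],[1.2,-0.1,0.4,0,0],[0.8,-0.1,0.2,0,0],[0.4,0,0,0,0],[0.2,0,0,0,0]]]' >/dev/null; python3 -c "$P"
```

```text
pitch -0.037 roll 0.011 t=31.93 turn 0.000 shift [ 1.32 -0.17 -0.05] | pos [ 0.4874 -0.2358  0.0447] yaw 1.358 q6 -2.03 w 0.0512 F [ 0.3  0.6 -3. ] tilt 0.037
```

```bash
P='from h import *;go(.487,-.2375,.0395,1.358)'; python3 -m inch '[[[0.4,-0.1,0,0,0],[0.3,0,0,0,0],[0.2,0,0,0,0]]]'|sed -n '2p;4p'; python3 -m inch '[[[0.2,0,0,0,0],[0.1,0,0,0,0]]]' |sed -n '2p;4p'; python3 -c "$P"
```

```text
position: [0.4884, -0.2374, 0.0363]
ft_force: [0.4, 0.4, -3.0]
position: [0.4885, -0.2376, 0.0333]
ft_force: [0.7, -0.0, -2.3]
pitch -0.040 roll 0.012 t=32.35 turn 0.000 shift [ 0.17 -0.02 -0.16] | pos [ 0.4885 -0.2376  0.0333] yaw 1.358 q6 -2.03 w 0.0512 F [ 0.7 -0.  -2.3] tilt 0.040
```

```bash
P='from h import *;go(.487,-.2375,.0395,1.358)'; python3 -m inch '[[[0.15,0,-0.1,0,0],[0.1,0,0,0,0]]]'|sed -n '2p;4p'; python3 -m inch '[[[0.1,0,0,0,0],[0.05,0,0,0,0]]]' |sed -n '2p;4p'
```

```text
position: [0.4876, -0.2376, 0.0314]
ft_force: [-3.6, 2.1, 13.3]
position: [0.4876, -0.2376, 0.0316]
ft_force: [-0.7, 1.1, -2.6]
```

```bash
python3 -m inch '[[[0,0,0,0,1],[0,0,0,0,1],[0,0,0,0,1],[0,0,0,0,1],[0,0,0,0,1],[-1,0,0,0,1],[-2,0,0,0,1],[-3,0,0,0,1]]]'|sed -n '2p;5p'; python3 -m inch '[[[-3,0,0,0,1],[-3,0,0,0,1],[-2,0,0,0,1],[-1,0,0,0,1],[0,0,0,0,1]]]'|sed -n '2p;5p'
python3 - <<'E'
from h import *
go(.4487,-.1042,.2,1.195)
cv2.imwrite('pics/w5.png',camera('wrist')[:,:,::-1])
E
```

```text
position: [0.483, -0.2349, 0.0896]
grip_width: 0.0861
position: [0.4815, -0.2345, 0.1918]
grip_width: 0.0869
pitch -0.042 roll 0.008 t=33.77 turn 0.163 shift [-0.42 10.91 -7.82] | pos [ 0.4815 -0.2345  0.1918] yaw 1.358 q6 -2.03 w 0.0869 F [0.  0.2 0.5] tilt 0.042
```

View pics/w5.png

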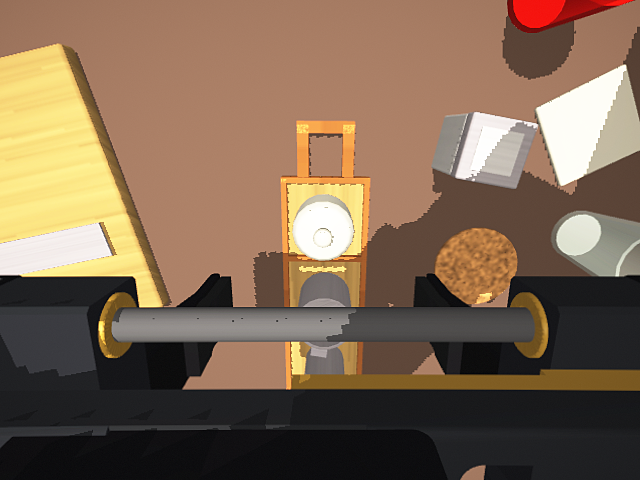

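Sugar pot at (323,235) is upright in the grip compartment, and the jug is upright in the middle at (322,310). The tea tin is at (485,150).

```bash
python3 -m inch '[[[0,0,0,0.08,1],[0,0,0,0.08,1],[0,1.5,-1,0,1],[0,1.9,-1.3,0,1],[0,1.9,-1.3,0,1],[0,1.9,-1.3,0,1],[0,1.9,-1.3,0,1],[0,1.9,-1.3,0,1]]]'>/dev/null; python3 -m inch '[[[0,0,0,0,1],[0,0,0,0,1]]]' >/dev/null
python3 - <<'E'
from h import *
go(.4487,-.1042,.2,1.195)
i=camera_info('wrist');im=camera('wrist')[:,:,::-1].copy()
p=proj((.4487,-.1042,.07),info=i)[0]; print(p.round(1)); cv2.drawMarker(im,tuple(int(v) for v in p),(0,0,255),1,10,1)
cv2.imwrite('pics/w6.png',im)
E
```

```text
pitch -0.024 roll -0.003 t=34.65 turn -0.009 shift [-1.28 -0.49  0.6 ] | pos [ 0.4452 -0.0976  0.179 ] yaw 1.186 q6 -1.64 w 0.0870 F [ 0.2 -1.1  0.8] tilt 0.025
[316.6 245.6]
```

View pics/w6.png

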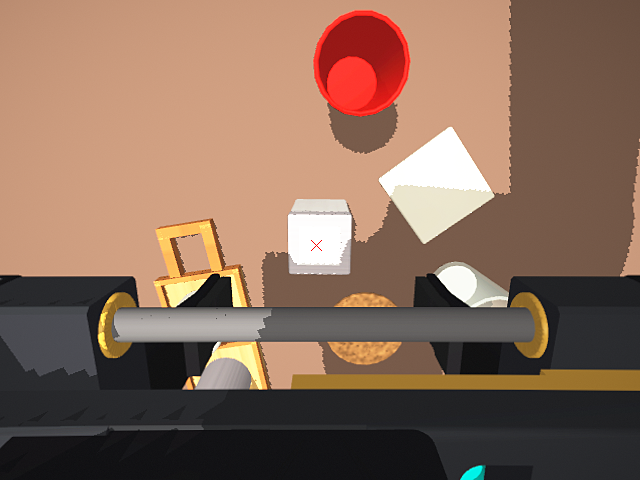

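Tin lid centre is at (320,243), edges parallel to the jaws, within about 2 mm of the prediction. Descending gently.

```bash
P='from h import *;go(.448,-.1030,.036,1.19)'; python3 -m inch '[[[2.5,-0.1,0,0,1],[3,-0.1,0,0,1],[3,-0.1,0,0,1],[2.5,-0.1,0,0,1],[1.5,0,0,0,1],[0.7,0,0,0,1],[0,0,0,0,1]]]'|sed -n 4p; python3 -c "$P"
```

```text
ft_force: [0.1, 0.0, 0.1]
pitch -0.036 roll -0.006 t=35.28 turn -0.010 shift [ 1.29  0.68 -0.92] | pos [ 0.4536 -0.1125  0.0412] yaw 1.180 q6 -1.66 w 0.0870 F [0.1 0.  0.1] tilt 0.036
```

```bash
P='from h import *;go(.448,-.1030,.036,1.19)'; python3 -m inch '[[[0.5,0.3,-0.4,-0.01,1],[0.4,0.3,-0.4,0,1],[0.2,0,0,0,1],[0,0,0,0,1]]]'|sed -n 4p; python3 -c "$P"
```

```text
ft_force: [0.5, 0.7, -0.5]
pitch -0.040 roll -0.008 t=35.62 turn -0.001 shift [ 0.21  0.15 -0.29] | pos [ 0.4501 -0.1054  0.0303] yaw 1.189 q6 -1.65 w 0.0872 F [ 0.5  0.7 -0.5] tilt 0.040
```

```bash
P='from h import *;go(.5787,.242,.2,1.505)'; python3 -m inch '[[[0.2,0.1,-0.2,0,0],[0,0,0,0,0],[0,0,0,0,0],[0,0,0,0,0],[0,0,0,0,0],[0,0,0,0,0],[0,0,0,0,0],[0,0,0,0,0]]]' 20|sed -n '4,5p';python3 -m inch '[[[0,0,0,0,0],[0,0,0,0,0]]]' 20|sed -n '4,5p'; python3 -c "$P"; python3 -m inch '[[[-1,0,0,0,0],[-2,0,0,0,0],[-3,0,0,0,0],[-3.5,0,0,0,0],[-3.5,0,0,0,0],[-3,0,0,0,0],[-2,0,0,0,0]]]' >/dev/null; python3 -c "$P"
```

```text
ft_force: [-0.5, -0.2, 0.0]
grip_width: 0.0469
ft_force: [-0.1, -0.6, 0.4]
grip_width: 0.0468
pitch -0.046 roll -0.008 t=36.45 turn -0.315 shift [-16.43  35.01  11.23] | pos [ 0.4502 -0.1038  0.0306] yaw 1.190 q6 -1.65 w 0.0468 F [-0.1 -0.6  0.4] tilt 0.046
pitch -0.029 roll -0.004 t=37.03 turn -0.315 shift [ 2.13 34.84 11.73] | pos [ 0.4382 -0.0976  0.2153] yaw 1.190 q6 -1.65 w 0.0471 F [ 0.4 -0.6 -1.2] tilt 0.029
```

```bash
P='from h import *;go(.5787,.242,.052,1.505)'; python3 -m inch '[[[0,0,0,-0.105,0],[0,0,0,-0.105,0],[0,0,0,-0.105,0],[0,2.5,0.8,0,0],[0,3.2,1.1,0,0],[0,3.2,1.1,0,0],[0,3.2,1.1,0,0],[0,3.2,1.1,0,0]]]' >/dev/null;python3 -m inch '[[[0,3.2,1.1,0,0],[0,3.2,1.1,0,0],[0,3.2,1.1,0,0],[0,3.2,1.1,0,0],[0,3.2,1,0,0],[0,1.5,0.5,0,0],[0,0,0,0,0]]]' >/dev/null; python3 -c "$P"
```

```text
pitch -0.029 roll -0.035 t=38.28 turn 0.010 shift [18.28  0.89  0.6 ] | pos [0.5656 0.2379 0.2266] yaw 1.515 q6 -1.27 w 0.0470 F [ 0.1  0.2 -1.9] tilt 0.043
```

```bash
P='from h import *;go(.578,.243,.0446,1.505)'; python3 -m inch '[[[2.5,0.1,0,0.01,0],[3,0.2,0,0,0],[3,0.2,0,0,0],[2.8,0.1,0,0,0],[1.5,0.1,0,0,0],[0.6,0,0,0,0],[0,0,0,0,0]]]' >/dev/null; python3 -c "$P"
```

```text
pitch -0.028 roll -0.046 t=38.87 turn 0.002 shift [5.58 0.62 0.78] | pos [0.5678 0.2388 0.0922] yaw 1.507 q6 -1.24 w 0.0467 F [-0.1 -0.1 -1. ] tilt 0.045
```

```bash
P='from h import *;go(.578,.243,.0446,1.505)'; python3 -m inch '[[[1.4,0.2,0.3,0,0],[1.3,0.2,0.2,0,0],[0.8,0.1,0,0,0],[0.4,0,0,0,0],[0.2,0,0,0,0]]]' >/dev/null; python3 -c "$P"
```

```text
pitch -0.033 roll -0.050 t=39.28 turn 0.001 shift [1.78 0.28 0.06] | pos [0.5765 0.2408 0.0544] yaw 1.506 q6 -1.24 w 0.0466 F [-0.1 -0.8 -0.8] tilt 0.049
```

```bash
P='from h import *;go(.578,.243,.0446,1.505)'; python3 -m inch '[[[0.6,0.1,0,0,0],[0.4,0.1,0,0,0],[0.2,0,0,0,0]]]'|sed -n '2p;4p'; python3 -m inch '[[[0.2,0,0,0,0],[0.1,0,0,0,0]]]' |sed -n '2p;4p'; python3 -c "$P"
```

```text
position: [0.5781, 0.2427, 0.043]
ft_force: [-0.1, 0.1, -1.2]
position: [0.5782, 0.2428, 0.0398]
ft_force: [-0.0, -0.1, -1.7]
pitch -0.036 roll -0.052 t=39.70 turn 0.001 shift [ 0.31  0.03 -0.04] | pos [0.5782 0.2428 0.0398] yaw 1.506 q6 -1.23 w 0.0470 F [-0.  -0.1 -1.7] tilt 0.051
```

```bash
python3 -m inch '[[[0.2,0,0,0,0],[0.1,0,0,0,0]]]' |sed -n '2p;4p'; python3 -m inch '[[[0.1,0,0,0,0],[0.05,0,0,0,0]]]' |sed -n '2p;4p';python3 -m inch '[[[0.1,0,0,0,0],[0.05,0,0,0,0]]]' |sed -n '2p;4p'
```

```text
position: [0.5785, 0.2428, 0.0367]
ft_force: [-1.2, -1.1, 1.1]
position: [0.5788, 0.2429, 0.0368]
ft_force: [0.7, 0.4, -0.6]
position: [0.5788, 0.2429, 0.0367]
ft_force: [-1.7, -0.4, 0.9]
```

```bash
python3 -m inch '[[[0,0,0,0,1],[0,0,0,0,1],[0,0,0,0,1],[0,0,0,0,1],[0,0,0,0,1],[-1,0,0,0,1],[-2,0,0,0,1],[-3,0,0,0,1]]]'|sed -n '2p;5p'; python3 -m inch '[[[-3,0,0,0,1],[-3,0,0,0,1],[-3,0,0,0,1],[-1,0,0,0,1],[0,0,0,0,1]]]'|sed -n '2p;5p'; python3 -m inch '[[[0,0,0,0.12,1],[0,0,0,0.12,1],[0,0,0,0.12,1],[0,0,0,0.12,1],[0,0,0,0.12,1],[0,0,0,0.12,1]]]'>/dev/null
python3 - <<'E'
from h import *
go(.673,.002,.2,.785)
E
```

```text
position: [0.5729, 0.2432, 0.0924]
grip_width: 0.0856
position: [0.5712, 0.247, 0.2047]
grip_width: 0.087
pitch -0.029 roll -0.041 t=41.78 turn -0.026 shift [ 1.86 -9.83 24.63] | pos [0.568  0.2461 0.2   ] yaw 0.759 q6 -0.49 w 0.0872 F [ 0.3 -0.3  0.4] tilt 0.046
```

```bash
python3 -m inch '[[[0,-0.8,2,-0.026,1],[0.2,-1.2,3,0,1],[0.2,-1.2,3,0,1],[0.2,-1.2,3,0,1],[0.2,-1.2,3,0,1],[0.2,-1.2,3,0,1],[0.2,-1.2,3,0,1],[0.1,-1,2.5,0,1]]]'>/dev/null; python3 -m inch '[[[0,-0.4,1,0,1],[0,0,0,0,1],[0,0,0,0,1]]]' >/dev/null
python3 - <<'E'
from h import *
go(.673,.002,.16,.785)
i=camera_info('wrist');im=camera('wrist')[:,:,::-1].copy()
p=proj((.673,.002,.054),info=i)[0]; print(p.round(1)); cv2.drawMarker(im,tuple(int(v) for v in p),(0,0,255),1,10,1)
cv2.imwrite('pics/w7.png',im)
E
```

```text
pitch -0.010 roll -0.027 t=42.70 turn -0.002 shift [2.36 0.81 1.03] | pos [0.6598 0.0041 0.1755] yaw 0.783 q6 -0.92 w 0.0867 F [0.1 0.6 0. ] tilt 0.026
[334.6 247.6]
```

View pics/w7.png

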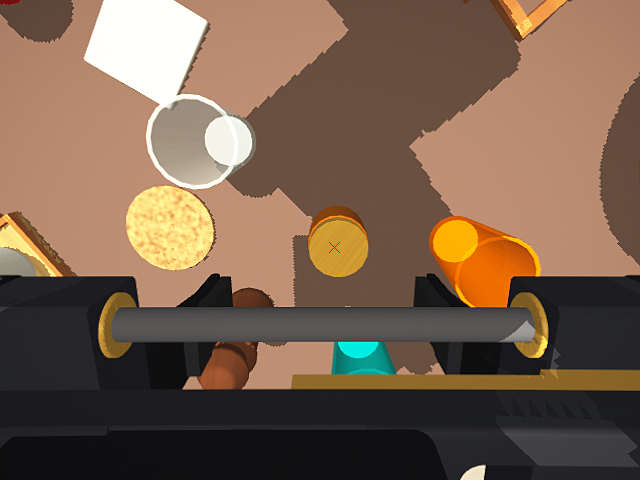

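Run:
```python
from h import *
go(.674,.004,.054,.785)
for n,b,r in [('orange wrist',(455,241),(505,272)),('tumbler wrist',(228,140),(193,141))]:
    B=cast([b],.003,'wrist')[0]
    for h in (.08,.09,.1): print(n,B.round(3),h,cast([r],h,'wrist')[0].round(3))
for n,b,r in [('orange top',(273,124),(270,107)),('turq top',(351,118),(354,103))]:
    B=cast([b],.003)[0]
    for h in (.08,.09,.1): print(n,B.round(3),h,cast([r],h)[0].round(3))
```

```text
pitch -0.009 roll -0.027 t=42.75 turn -0.001 shift [12.95  1.16  0.78] | pos [0.6595 0.0046 0.1754] yaw 0.784 q6 -0.92 w 0.0869 F [ 0.2 -0.8 -1. ] tilt 0.026
orange wrist [0.757 0.074] 0.08 [0.764 0.081]
orange wrist [0.757 0.074] 0.09 [0.758 0.08 ]
orange wrist [0.757 0.074] 0.1 [0.751 0.079]
tumbler wrist [ 0.553 -0.005] 0.08 [ 0.551 -0.006]
tumbler wrist [ 0.553 -0.005] 0.09 [ 0.553 -0.004]
tumbler wrist [ 0.553 -0.005] 0.1 [ 0.555 -0.001]
orange top [0.755 0.074] 0.08 [0.761 0.073]
orange top [0.755 0.074] 0.09 [0.758 0.072]
orange top [0.755 0.074] 0.1 [0.755 0.071]
turq top [ 0.767 -0.06 ] 0.08 [ 0.769 -0.06 ]
turq top [ 0.767 -0.06 ] 0.09 [ 0.766 -0.06 ]
turq top [ 0.767 -0.06 ] 0.1 [ 0.763 -0.059]
```

```bash
P='from h import *;go(.674,.004,.047,.785)'; python3 -m inch '[[[2,0.2,0.1,0,1],[2.5,0.2,0.1,0,1],[2.5,0.2,0.1,0,1],[1.8,0.1,0,0,1],[1,0.1,0,0,1],[0.4,0,0,0,1],[0,0,0,0,1]]]'|sed -n 4p; python3 -c "$P"
```

```text
ft_force: [0.7, -1.0, 0.5]
pitch -0.008 roll -0.027 t=43.33 turn 0.012 shift [ 3.28 -0.4   1.75] | pos [0.6643 0.0199 0.0714] yaw 0.797 q6 -0.91 w 0.0870 F [ 0.7 -1.   0.5] tilt 0.022
```

```bash
P='from h import *;go(.674,.004,.047,.785)'; python3 -m inch '[[[0.4,-0.2,0.8,0.012,1],[0.5,-0.1,0.7,0,1],[0.4,-0.1,0.2,0,1],[0,0,0,0,1]]]'|sed -n 4p; python3 -c "$P"
```

```text
ft_force: [-0.5, 0.2, 0.8]
pitch -0.014 roll -0.026 t=43.67 turn 0.002 shift [ 2.23 -0.22 -0.14] | pos [0.6763 0.0051 0.0613] yaw 0.787 q6 -0.92 w 0.0871 F [-0.5  0.2  0.8] tilt 0.025
```

```bash
P='from h import *;go(.674,.004,.047,.785)'; python3 -m inch '[[[0.8,-0.1,-0.1,0,1],[0.6,-0.1,-0.1,0,1],[0.3,0,0,0,1],[0,0,0,0,1]]]'|sed -n 4p; python3 -c "$P"
```

```text
ft_force: [-0.8, -0.5, -0.8]
pitch -0.017 roll -0.027 t=44.00 turn -0.000 shift [ 0.51  0.02 -0.14] | pos [0.6748 0.003  0.0441] yaw 0.785 q6 -0.92 w 0.0869 F [-0.8 -0.5 -0.8] tilt 0.027
```

```bash
P='from h import *;go(.504,.248,.2,1.505)'; python3 -m inch '[[[0.3,0,-0.1,0,1],[0.2,0,0,0,1],[0,0,0,0,0],[0,0,0,0,0],[0,0,0,0,0],[0,0,0,0,0],[0,0,0,0,0],[0,0,0,0,0]]]' 25|sed -n '2p;4,5p';python3 -m inch '[[[0,0,0,0,0],[0,0,0,0,0],[0,0,0,0,0],[0,0,0,0,0]]]' |sed -n '2p;4,5p'; python3 -m inch '[[[-0.5,0,0,0,0],[-1,0,0,0,0],[-1,0,0,0,0],[0,0,0,0,0]]]'|sed -n '2p;4,5p'; python3 -c "$P"
```

```text
position: [0.6739, 0.0041, 0.0386]
ft_force: [0.6, 0.6, 0.5]
grip_width: 0.0548
position: [0.674, 0.0042, 0.0387]
ft_force: [0.6, -0.2, -0.4]
grip_width: 0.0494
position: [0.672, 0.005, 0.0641]
ft_force: [1.4, -0.8, -1.8]
grip_width: 0.0493
pitch -0.012 roll -0.026 t=45.33 turn -0.720 shift [-13.48  22.86 -18.21] | pos [0.672  0.005  0.0641] yaw 0.785 q6 -0.92 w 0.0493 F [ 1.4 -0.8 -1.8] tilt 0.024
```

```bash
P='from h import *;go(.504,.2475,.2,1.505)'; python3 -m inch '[[[-1.5,0,0,0,0],[-2.5,0,0,0,0],[-3,0,0,0,0],[-3,0,0,0,0],[-2.5,0,0,0,0],[-1,0,0,0,0]]]' >/dev/null; python3 -m inch '[[[0,0,0,-0.12,0],[0,0,0,-0.12,0],[0,0,0,-0.12,0],[0,0,0,-0.12,0],[0,0,0,-0.12,0],[0,0,0,-0.11,0]]]'|sed -n '2p;4,5p'; python3 -c "$P"
```

```text
position: [0.6677, 0.0087, 0.2066]
ft_force: [-0.0, -0.7, -1.9]
grip_width: 0.0492
pitch -0.011 roll -0.022 t=46.33 turn 0.019 shift [  0.82  22.78 -17.91] | pos [0.6677 0.0087 0.2066] yaw 1.524 q6 -1.66 w 0.0492 F [-0.  -0.7 -1.9] tilt 0.023
```

```bash
P='from h import *;go(.504,.2475,.07,1.505)'; python3 -m inch '[[[0,2,-1.5,0.019,0],[0,2.6,-2,0,0],[0,2.6,-2,0,0],[0,2.6,-2,0,0],[0,2.6,-2,0,0],[0,2.6,-2,0,0],[0,2.6,-2,0,0],[0,2.6,-2,0,0]]]' >/dev/null; python3 -m inch '[[[0,1.5,-1.5,0,0],[0,0.5,-0.5,0,0],[0,0,0,0,0],[0,0,0,0,0]]]' >/dev/null; python3 -c "$P"
```

```text
pitch 0.006 roll -0.029 t=47.33 turn -0.001 shift [13.06  0.5   0.73] | pos [0.4963 0.2463 0.1927] yaw 1.504 q6 -1.22 w 0.0495 F [-0.2 -0.9 -2.7] tilt 0.025
```

```bash
P='from h import *;go(.504,.2475,.0527,1.505)'; python3 -m inch '[[[2,0.1,0,0,0],[2.5,0.1,0,0,0],[2.5,0.1,0,0,0],[1.8,0.1,0,0,0],[1,0,0,0,0],[0.4,0,0,0,0],[0,0,0,0,0]]]'|sed -n 4p; python3 -c "$P"
```

```text
ft_force: [-0.2, -0.3, -1.6]
pitch -0.009 roll -0.040 t=47.92 turn -0.010 shift [ 4.38  0.73 -0.7 ] | pos [0.5098 0.2409 0.0888] yaw 1.495 q6 -1.21 w 0.0493 F [-0.2 -0.3 -1.6] tilt 0.029
```

```bash
P='from h import *;go(.504,.2475,.0527,1.505)'; python3 -m inch '[[[1.2,0.3,-0.3,-0.01,0],[1,0.3,-0.3,0,0],[0.6,0,0,0,0],[0.3,0,0,0,0],[0.1,0,0,0,0]]]'|sed -n 4p; python3 -c "$P"
```

```text
ft_force: [0.2, -0.5, -3.3]
pitch -0.017 roll -0.045 t=48.33 turn -0.003 shift [ 1.37  0.18 -0.66] | pos [0.5101 0.2456 0.0586] yaw 1.502 q6 -1.20 w 0.0495 F [ 0.2 -0.5 -3.3] tilt 0.034
```

```bash
P='from h import *;go(.504,.2475,.0527,1.505)'; python3 -m inch '[[[0.4,0.1,-0.3,0,0],[0.4,0.1,-0.3,0,0],[0.2,0,0,0,0]]]'|sed -n '2p;4p'; python3 -m inch '[[[0.15,0,0,0,0],[0.1,0,0,0,0]]]' |sed -n '2p;4p'; python3 -c "$P"
```

```text
position: [0.5054, 0.2482, 0.0491]
ft_force: [-0.9, 0.4, -3.0]
position: [0.5052, 0.2484, 0.0464]
ft_force: [0.6, -0.7, -2.7]
pitch -0.021 roll -0.047 t=48.75 turn -0.003 shift [ 0.17 -0.09 -0.12] | pos [0.5052 0.2484 0.0464] yaw 1.502 q6 -1.19 w 0.0491 F [ 0.6 -0.7 -2.7] tilt 0.036
```

```bash
python3 -m inch '[[[0.12,0,-0.1,0,0],[0.1,0,0,0,0]]]' |sed -n '2p;4p'; python3 -m inch '[[[0.1,0,0,0,0],[0.05,0,0,0,0]]]' |sed -n '2p;4p'
```

```text
position: [0.5046, 0.2485, 0.0448]
ft_force: [-3.0, -2.8, 11.2]
position: [0.5045, 0.2485, 0.045]
ft_force: [-1.2, 0.9, -1.6]
```

Contact was felt. I'll release, rise and look.

```bash
python3 -m inch '[[[0,0,0,0,1],[0,0,0,0,1],[0,0,0,0,1],[0,0,0,0,1],[0,0,0,0,1],[-1,0,0,0,1],[-2,0,0,0,1],[-3,0,0,0,1]]]'|sed -n '2p;5p'; python3 -m inch '[[[-3,0,0,0,1],[-3,0,0,0,1],[-2,0,0,0,1],[-1,0,0,0,1],[0,2,-1,0,1],[0,3,-1,0,1],[0,3,-1,0,1],[0,3,-1,0,1]]]'|sed -n '2p;5p'; python3 -m inch '[[[0,3,-1,0,1],[0,2,-1,0,1],[0,0,0,0,1],[0,0,0,0,1]]]'|sed -n '2p;5p'
python3 - <<'E'
from h import *
im=camera('top')[:,:,::-1]
cv2.imwrite('pics/top1.png',cv2.resize(im[140:340,140:500],None,fx=2.2,fy=2.2,interpolation=2))
cv2.imwrite('pics/side1.png',camera('side')[:,:,::-1])
E
```

```text
position: [0.5006, 0.2488, 0.1029]
grip_width: 0.0865
position: [0.4712, 0.3628, 0.2081]
grip_width: 0.0871
position: [0.4519, 0.4225, 0.2099]
grip_width: 0.0872
```

View pics/top1.png

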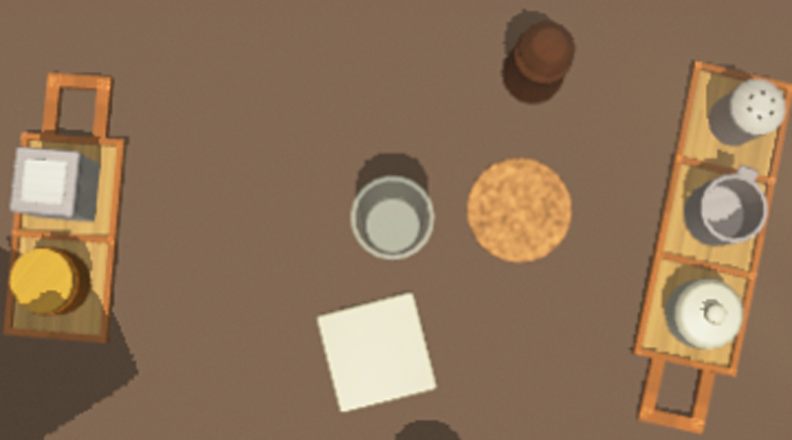

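View pics/side1.png

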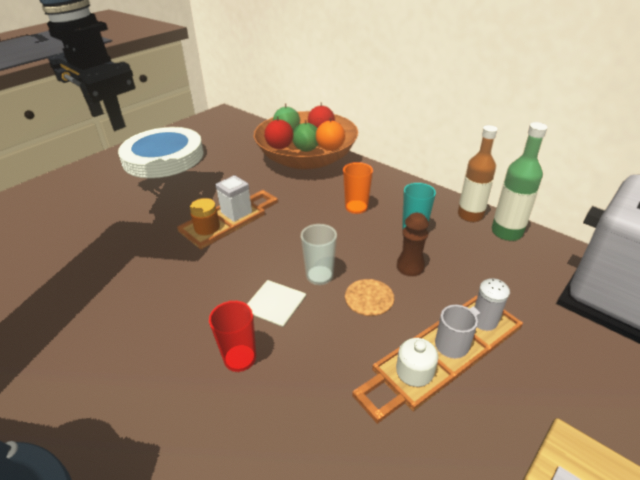

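Everything stands upright in its compartment, and the mill (545,52) and glass (392,217) are unmoved. Now a numeric check of the offsets, using the tops in the crop: tin (46,183), honey (44,281), shaker (758,108), jug (732,209), knob (714,313).

Run:
```python
from h import *
T={'coffee':((.5608,-.2525),-.215),'tea':((.5409,.2455),3.076)}
for n,t,k,p,z in [('pot','coffee',-75,(714,313),.071),('jug','coffee',0,(732,209),.064),('shaker','coffee',75,(758,108),.08),('tin','tea',-37.5,(46,183),.076),('honey','tea',37.5,(44,281),.060)]:
    c,a=T[t];d=cast([crop(p)],z)[0]-c;x=np.array([np.cos(a),np.sin(a)])
    print(n,'along err %.1f across %.1f mm'%((d@x)*1000-k,d@np.array([-x[1],x[0]])*1000))
o=robot.get_obs();print(o['time'],o['joint_velocities'].round(3))
print(robot.hand_in())
```

```text
pot along err -0.3 across 1.3 mm
jug along err 1.3 across 1.9 mm
shaker along err -0.3 across 1.5 mm
tin along err 2.8 across 1.4 mm
honey along err -2.6 across 2.2 mm
50.85 [-0.025  0.001  0.01  -0.008 -0.001  0.002]
the job is handed in; nothing more can be done
None
```

Both trays are made up and the job was handed in at about 51 s of the 109 s allowed. The long tray holds the sugar pot next to the grip, the milk jug in the middle and the cocoa shaker at the far end. The short tray holds the tea tin next to the grip and the honey jar in the other compartment.

- **Final check:** in the last top and side pictures all five stand upright, within 3 mm of their compartment centres along and across the tray (15 mm allowed). The pepper mill and the glass show no visible movement. The gripper was open and well clear at hand-in.
- **Fingertip contact:** during the first sugar-pot grasp the fingertips touched the counter at 98 N, under the 120 N wrist limit. I then regripped the pot higher.
- **Tool tilt:** the tool leaned by up to about 0.11 rad while I was positioning over the pot. I brought it back down before the pot was gripped, and tilt was 0.05 rad or less at each grasp and placing.
- **Disagreement:** the top and wrist cameras differed by about 6 mm on the pot's position. A closer wrist picture settled it.
- **Not measured:** I did not measure the height of each underside. It rests on the contact force felt at each set-down, which was unclear for the jug and weak for the tin.

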